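Zero the bench dial gauge and put its setting plates away

ROBOT

A 7-joint arm with a two-finger parallel gripper is mounted at the origin on the work surface. World frame = base frame: x ahead of the robot, y to its left, z up, the work surface at z = 0. Lengths are in m, angles in rad, forces in N, time in s.
With the tool pointing down it reaches from about 0.4 to 0.875 m from the base axis. Payload 19.3 kg.
Tool frame: the origin (TCP) lies at the very end of the fingers, on their centre line; the grasp point (between the pads) lies 19 mm behind it; z points along the fingers, y is the direction in which the jaws open and shut (so a half turn about z gives the same grasp; the last joint's range is limited). The gripper opens to 85 mm and grips with 20 to 120 N. Pads are 22 mm wide; open, the fingers measure 114 mm over their backs; the gripper's body (76 mm by 85 mm) begins 54 mm behind the grasp point. The pads swing forward as they close: fully open they stand 13 mm farther back than shut.
Start: joints at [-1.205, 0.521, -0.036, 1.599, 0.021, 1.021, -0.113], TCP at [0.264, 0.567, 0.231] pointing down, gripper open.
Joint ranges: [-2.91, 2.91], [-0.3, 2.13], [-1.5, 1.42], [0.17, 2.43], [-1.26, 4.41], [0.16, 1.93], [-2.52, 2.52]. Speed limits (rad/s): [1.89, 1.89, 2.39, 2.39, 3.01, 3.01, 3.01].

INTERFACE

Orientations are given as [roll, pitch, yaw] about the fixed x, y, z axes, in that order (R = Rz(yaw) Ry(pitch) Rx(roll)).
In Python, from workcell import bot gives the robot as it stands. The module is installed in compiled form; this text tells all that it offers.
- The arm moves only by the shell command python3 -m inch 'ROWS' [FORCE]. ROWS is JSON, a list of rows, each an object of numbers: "dx", "dy", "dz": the shift along the tool's x, y, z in mm; "rx", "ry", "rz": the turn, a rotation vector about the tool's x, y, z in rad; "hand": the closure, from -1 (fully open) to 1 (shut), so that 0 is half open. In form: [{"dx": .., "dy": .., "dz": .., "rx": .., "ry": .., "rz": .., "hand": ..}, ...]. A call has 1 to 10 rows; each row shifts and turns the commanded pose from where the row before left it, along the tool's axes as they then stand; what a row does not reach is not made up. A row lasts 1/10 s, in which the tool goes at most 50 mm and 8.59 degrees, less where a joint would pass 70% of its speed; a pose out of reach is approached as far as the arm can. A call with a gripper value outside its range is refused whole. The fingers move at their own pace and stop on an object; FORCE is the grip in N (left out, the last holds). Time passes only in rows, so rows that do not move let the fingers close. It gives the time, the measured TCP pose, the force and the opening at its end, in the units of the state.
- bot.observe(): the state, without advancing time (a new reading comes with each control period).
- bot.grab_frame(name): name is "scene" or "top"; returns (picture, depth): 420x560x3 uint8, red, green, blue; 420x560 float32, m along the optical axis (not along the pixel's ray), 0 where there is no reading.
- bot.get_calibration(name): a dict with "vertical_fov" (degrees; the focal length in pixels is half the picture's height over the tangent of half this angle, whatever the lens; pixels are square), "cx", "cy" (the principal point, pixels), "origin" and "orientation" of the camera in the world. Camera axes: x right, y down, z forward; pixel columns grow to the right and rows downward; lengths in m; the calibration is good to about 2 mm. A picture is of the moment at which its call begins. get_calibration takes no time and is no camera call.
- bot.job_done(): hands the job in, once; it reports no verdict.
Trained networks look in the newest picture that a camera, given by its name, has taken for a name from the list of things; names that differ only in an ending like _2 or _b are one class to them, and where a whole thing is asked for, a point or a joint stands for the part that bears it (a point fixed in the world has none). Each returns a list of dicts, best first, with "score" (0 to 1); they miss things now and then, are a little off and sometimes report something else, mostly with a low value. They report only what shows in the picture. A call takes as long as a camera call. They do not tell look-alikes from the thing itself.
- bot.trace(camera, target): "region" (420x560 bool, what is visible of it) and "box" ([left, top, right, bottom] in pixels, round what is visible of it).
- bot.tip_of(camera, target): "centre" ([row, column] in pixels: a listed point, or the origin of a listed thing).
The state is a dict: "clock": time; "qpos": joint angles; "qd": joint speeds; "joint_efforts": joint torques, N m; "position": TCP position; "tool_rot": TCP orientation; "force": force on the tool from outside, world axes, zero at the start; "moment": the same for the moment, N m; "grip_width": finger opening in m.
Only numpy, scipy, OpenCV 4.12 (cv2) and the standard library are available. Lean on these libraries where they do the work, as an engineer would, in place of code of your own. Each camera call takes 0.05 s, during which the arm holds its last target.

TASK

Finish the gauge check: press the dial gauge's red lever down until its catch holds it down by itself, and only then turn the blue knob on the dial until the red pointer stands on the green zero mark. Also press every brass setting plate that lies on the bench, before or after this, fully home, flush, in the cutout of its own shape in the green foam (not all five plates are always there). Leave the lever down, the pointer on zero, and the jar, bowl and loupe where they are.

Things in the scene. Friction and masses are not known exactly. Their poses are not given: they have to be found in the camera images.
- gauge: The bench dial gauge, fixed: grey base 150 (x) x 110 (y) x 18 mm, white head (135 x 66 mm, from 85 to 115 mm up) with the dial on top, facing up. Origin: centre of the base's underside, on the bench; its -x side is the front. The steel measuring foot under the head follows the lever down on to the anvil.
- lever (a joint): The sprung side lever, rad: 0 up at rest (raised 0.5 rad above level), 0.5 fully down (level, at its stop). A spring pushes it up (about 10 N at the pad at first, falling as it goes down); past about 0.38 its over-centre catch takes over, snaps it to 0.5 and holds it there until it is pulled up with about 4 N.
- lever_pad (a point): Centre of the top of the lever's round red pad (30 mm in diameter, 8 mm thick). The pad is at the end of a 120 mm arm whose pivot is 72 mm above the bench, at (50,-47) mm in the gauge's frame; the arm points to the gauge's -x and sweeps down in the gauge's x-z plane. Pad top about 138 mm up when raised, 82 mm when down, where it is at (-70,-47) in the gauge's frame (at (-60,-47) when raised). The frame is that of the lever; the pad is free from above.
- zero_knob (a joint): The zero knob's pointer angle, rad, counter-clockwise from above: 0 when the red pointer is on the long green zero mark (towards the gauge's -x). Range -2.6 to 2.6; friction about 0.03 N m; it stays where it is left.
- knob_grip (a point): Centre of the blue grip bar (38 long along x, 12 wide along y, 22 mm high) on the zero knob, upright axis, about 140 mm above the bench; the point is half-way up the bar and turns with the knob, its -x is the pointer's direction. The dial's face is 18 mm below the point, the black disc under the bar (42 mm in diameter) 11 mm below it.
- square_center (a point): Setting plate (may be absent): brass square plate 36 x 36 mm, 10 mm thick, with a blue grip bar 26 (x) x 12 (y) x 22 (z) mm standing on it over the point. The point is half-way up, 16 mm above the underside; total height 32 mm; z up; about 90 g.
- bar_center (a point): Setting plate (may be absent): brass rectangular plate 56 (x) x 20 (y) mm, 10 mm thick, with a blue grip bar 26 (x) x 12 (y) x 22 (z) mm standing on it over the point. The point is half-way up, 16 mm above the underside; total height 32 mm; z up; about 90 g.
- cross_center (a point): Setting plate (may be absent): brass plus-shaped plate, both arms 50 long and 18 wide mm, 10 mm thick, with a blue grip bar 26 (x) x 12 (y) x 22 (z) mm standing on it over the point. The point is half-way up, 16 mm above the underside; total height 32 mm; z up; about 90 g.
- tee_center (a point): Setting plate (may be absent): brass T-shaped plate: head 50 (x) x 18 (y) centred on the grip, stem 18 wide reaching to 28 from the centre towards -y mm, 10 mm thick, with a blue grip bar 26 (x) x 12 (y) x 22 (z) mm standing on it over the point. The point is half-way up, 16 mm above the underside; total height 32 mm; z up; about 90 g.
- disc_center (a point): Setting plate (may be absent): brass round plate 44 in diameter mm, 10 mm thick, with a blue grip bar 26 (x) x 12 (y) x 22 (z) mm standing on it over the point. The point is half-way up, 16 mm above the underside; total height 32 mm; z up; about 90 g.
- square_cutout (a point): Mouth centre, level with the foam's top, of the cutout for the square plate: same outline and axes as the plate (the grip is over this point), 1.5 mm wider on each side, 11 mm deep. A sprung foam lip on its +x wall grips the plate, which does not sink in by its own weight: press it down with 5 to 15 N. Seated, the plate's point is 5 mm above this point and its brass face is flush with the foam. Frame: that of the foam insert.
- bar_cutout (a point): Mouth centre, level with the foam's top, of the cutout for the bar plate: same outline and axes as the plate (the grip is over this point), 1.5 mm wider on each side, 11 mm deep. A sprung foam lip on its +x wall grips the plate, which does not sink in by its own weight: press it down with 5 to 15 N. Seated, the plate's point is 5 mm above this point and its brass face is flush with the foam. Frame: that of the foam insert.
- cross_cutout (a point): Mouth centre, level with the foam's top, of the cutout for the cross plate: same outline and axes as the plate (the grip is over this point), 1.5 mm wider on each side, 11 mm deep. A sprung foam lip on its +x wall grips the plate, which does not sink in by its own weight: press it down with 5 to 15 N. Seated, the plate's point is 5 mm above this point and its brass face is flush with the foam. Frame: that of the foam insert.
- tee_cutout (a point): Mouth centre, level with the foam's top, of the cutout for the tee plate: same outline and axes as the plate (the grip is over this point), 1.5 mm wider on each side, 11 mm deep. A sprung foam lip on its +x wall grips the plate, which does not sink in by its own weight: press it down with 5 to 15 N. Seated, the plate's point is 5 mm above this point and its brass face is flush with the foam. Frame: that of the foam insert.
- disc_cutout (a point): Mouth centre, level with the foam's top, of the cutout for the disc plate: same outline and axes as the plate (the grip is over this point), 1.5 mm wider on each side, 11 mm deep. A sprung foam lip on its +x wall grips the plate, which does not sink in by its own weight: press it down with 5 to 15 N. Seated, the plate's point is 5 mm above this point and its brass face is flush with the foam. Frame: that of the foam insert.
- foam: Fixed green foam insert in a wooden frame, 236 (x) x 164 (y) x 22 mm, with five cutouts with black floors, at (x,y) mm: square (-72,-36), bar (0,36), cross (72,-36), tee (-72,36), disc (0,-36). Origin: centre of the underside, on the bench.
- loupe: Bystander, loose: black loupe, a cylinder 28 mm in diameter, 24 mm high. Origin: on its underside, about its middle.
- stone_jar: Bystander, loose: closed green glass jar, 56 mm in diameter, 70 mm high. Origin: on its underside, about its middle.
- stone_bowl: Bystander, loose: white bowl, 84 mm in diameter, 35 mm high. Origin: on its underside, about its middle.
Mind the look-alikes: they are no part of the job. Leave any orange or turquoise look-alike of the part that bears disc_center alone.

How it is judged:
On the way, in this order (a step that is already met when the one before it is completed fails the run):
1. the lever is down and held by its catch (value of joint lever above 0.46 rad), for 0.3 s.
2. with the lever down, the pointer is on zero (value of joint lever above 0.46 rad and value of joint zero_knob between -0.07 and 0.07 rad), for 0.3 s.
At the end, for the whole second after the job is handed in: Lever latched (joint above 0.46 rad), pointer within 0.07 rad of the zero mark, and every plate present at rest in its own cutout: centre within 4 mm of the cutout's, at most 2.5 mm above fully home (1.5 mm proud of the foam), level within 0.08 rad (all of step 2 and horizontal distance between square_center and square_cutout below 0.004 m and z of square_center in the frame of square_cutout below 0.0075 m and angle between each of square_center, bar_center, cross_center, tee_center, disc_center's own z axis and vertical below 0.08 rad and linear speed of each of square, bar, cross, tee, disc below 0.02 m/s and horizontal distance between bar_center and bar_cutout below 0.004 m and z of bar_center in the frame of bar_cutout below 0.0075 m and horizontal distance between cross_center and cross_cutout below 0.004 m and z of cross_center in the frame of cross_cutout below 0.0075 m and horizontal distance between tee_center and tee_cutout below 0.004 m and z of tee_center in the frame of tee_cutout below 0.0075 m and horizontal distance between disc_center and disc_cutout below 0.004 m and z of disc_center in the frame of disc_cutout below 0.0075 m); the robot touches nothing.
It fails at once if the loupe is pushed more than 5 cm from its place or tipped (distance of loupe from where it was at the start of the episode above 0.05 m or angle between loupe's own z axis and vertical above 0.6 rad).
It fails at once if the stone jar is pushed more than 5 cm from its place or tipped (distance of stone_jar from where it was at the start of the episode above 0.05 m or angle between stone_jar's own z axis and vertical above 0.6 rad).
It fails at once if the stone bowl is pushed more than 5 cm from its place or tipped (distance of stone_bowl from where it was at the start of the episode above 0.05 m or angle between stone_bowl's own z axis and vertical above 0.6 rad).
Of square, bar, cross, tee, disc only 4 to 5 are there at a start; the rules pass over those that are not, and their reading is None.
At some moment in a run one of square, bar, cross, tee, disc may be knocked a few centimetres aside while the robot is not near it.
Once in a run the grip may slacken for a moment while it holds something.
It also fails if it takes over 192 s, if anything falls off the work surface, if the arm or the gripper's body presses on something with over 40 N, if the wrist force passes 120 N, or if a joint passes its speed limit or range.

## Working session

There is one attempt and no reset: what is moved stays moved. The work goes in short steps, Python scripts to look and compute and a shell command to move; the robot and the scene stay as the last step left them, time stands still between calls to the robot, and variables do not carry over. Pictures are saved under pics/ and viewed, and the job is handed in when it is done.

```bash
mkdir -p pics; ls; cat > h.py <<'E'
import numpy as np, cv2
from workcell import bot
from scipy.spatial.transform import Rotation as R
def K(n):
    c=bot.get_calibration(n); f=210/np.tan(np.radians(c['vertical_fov'])/2)
    o=np.array(c['orientation'])
    Rm=o if o.shape==(3,3) else R.from_euler('xyz',o).as_matrix() if o.size==3 else None
    return c,f,Rm,np.array(c['origin'])
def px2w(n,row,col,z):
    c,f,Rm,o=K(n); d=Rm@np.array([(col-c['cx'])/f,(row-c['cy'])/f,1]); return o+d*(z-o[2])/d[2]
def w2px(n,p):
    c,f,Rm,o=K(n); q=Rm.T@(np.array(p)-o); return q[1]/q[2]*f+c['cy'],q[0]/q[2]*f+c['cx']
def cloud(n,depth):
    c,f,Rm,o=K(n); v,u=np.mgrid[:420,:560]; 
    q=np.stack([(u-c['cx'])/f*depth,(v-c['cy'])/f*depth,depth],-1); return q@Rm.T+o
def save(n,img): cv2.imwrite('pics/'+n+'.png',cv2.cvtColor(img,cv2.COLOR_RGB2BGR))
E
python3 - <<'E'
from h import *
for n in('scene','top'):
    print(bot.get_calibration(n)); p,d=bot.grab_frame(n); save(n+'0',p); np.savez('pics/'+n+'0.npz',p=p,d=d)
print(bot.observe())
E
```

```text
pics
{'vertical_fov': 52.21604271192618, 'cx': 281.94002725671476, 'cy': 208.9205725000293, 'origin': array([1.06165826, 0.7114202 , 0.88837862]), 'orientation': array([-2.3120343 , -0.01200235,  2.56134119])}
{'vertical_fov': 51.84698123581372, 'cx': 282.494241153258, 'cy': 209.67437745194968, 'origin': array([0.52259043, 0.02193697, 0.98630863]), 'orientation': array([-3.04807732, -0.01368343, -1.55917519])}
{'clock': 0.1, 'qpos': array([-1.20519327,  0.52194701, -0.03633773,  1.5999294 ,  0.02117972,
        1.02111751, -0.11281941]), 'qd': array([ 0.00154424, -0.0027541 ,  0.001283  , -0.00242954,  0.0001057 ,
        0.00018816, -0.0014879 ]), 'joint_efforts': array([ 3.76676835e-03, -9.28488708e+01,  1.98449336e+00, -3.70533121e+01,
        1.82105403e-02,  5.20581714e-03, -3.93420976e-05]), 'position': array([0.26373059, 0.56630221, 0.23079551]), 'tool_rot': array([-3.14057655e+00,  4.90087029e-05,  2.70575717e+00]), 'force': array([-0.76038786,  0.50183056,  1.5262581 ]), 'moment': array([0.02072719, 0.01382131, 0.08515511]), 'grip_width': 0.08532482116704503}
```

View pics/scene0.png

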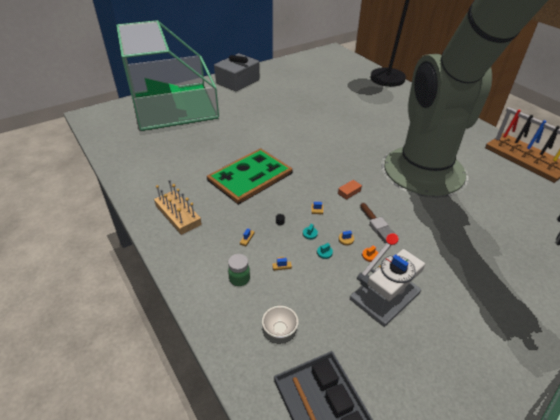

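View pics/top0.png

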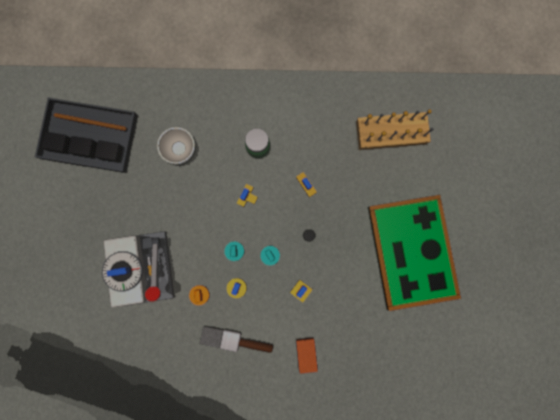

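```bash
python3 - <<'E'
from h import *
p,d=bot.grab_frame('top')
C=cloud('top',d)
for t in ['gauge','lever_pad','knob_grip','square_center','bar_center','cross_center','tee_center','disc_center','square_cutout','bar_cutout','cross_cutout','tee_cutout','disc_cutout','foam','loupe','stone_jar','stone_bowl']:
    for r in bot.tip_of('top',t)[:4]:
        a,b=r['centre']; 
        print(t,round(r['score'],2),np.round([a,b],1),np.round(C[int(a),int(b)],3))
c=cv2.resize(p[160:320,90:340],None,fx=3.2,fy=3.2,interpolation=cv2.INTER_CUBIC); save('crop1',c)
c=cv2.resize(p[180:320,360:480],None,fx=4,fy=4,interpolation=cv2.INTER_CUBIC); save('crop2',c)
E
```

```text
gauge 0.76 [272.1 143.5] [0.475 0.293 0.095]
gauge 0.26 [285.5 234.3] [0.446 0.114 0.031]
lever_pad 0.77 [293.9 151.2] [0.438 0.261 0.145]
knob_grip 0.65 [271.4 115.7] [0.479 0.33  0.15 ]
square_center 0.85 [291.  299.8] [ 0.435 -0.028  0.033]
bar_center 0.78 [181.6 305.3] [ 0.677 -0.039  0.036]
cross_center 0.62 [184.2 303.8] [ 0.674 -0.036  0.011]
tee_center 0.48 [196.7 244.1] [0.642 0.096 0.031]
disc_center 0.82 [287.3 236.7] [0.442 0.109 0.033]
disc_center 0.65 [254.1 272. ] [0.514 0.032 0.032]
disc_center 0.47 [194.6 244. ] [0.646 0.096 0.035]
disc_center 0.41 [215.  423.8] [ 0.606 -0.311  0.01 ]
square_cutout 0.79 [279.3 437.9] [ 0.462 -0.339  0.012]
square_cutout 0.23 [235.8 311.6] [ 0.557 -0.055  0.021]
bar_cutout 0.85 [256.1 396.5] [ 0.513 -0.248  0.01 ]
bar_cutout 0.62 [286.4 236.6] [0.444 0.109 0.034]
cross_cutout 0.74 [218.  424.6] [ 0.599 -0.311  0.015]
tee_cutout 0.75 [288.3 407.1] [ 0.442 -0.271  0.012]
disc_cutout 0.96 [248.2 433.1] [ 0.532 -0.331  0.011]
disc_cutout 0.64 [286.6 406.6] [ 0.446 -0.269  0.01 ]
foam 0.74 [252.4 412.4] [ 0.522 -0.28   0.022]
foam 0.71 [270.6 112.6] [0.481 0.335 0.152]
foam 0.28 [287.8 236.2] [0.442 0.109 0.033]
loupe 0.59 [237.1 309.2] [ 0.553 -0.05   0.024]
loupe 0.28 [147.5 183. ] [0.757 0.24  0.007]
stone_jar 0.7 [149.2 256.9] [0.739 0.069 0.07 ]
stone_bowl 0.77 [148.5 180.2] [0.754 0.247 0.006]
```

View pics/crop1.png

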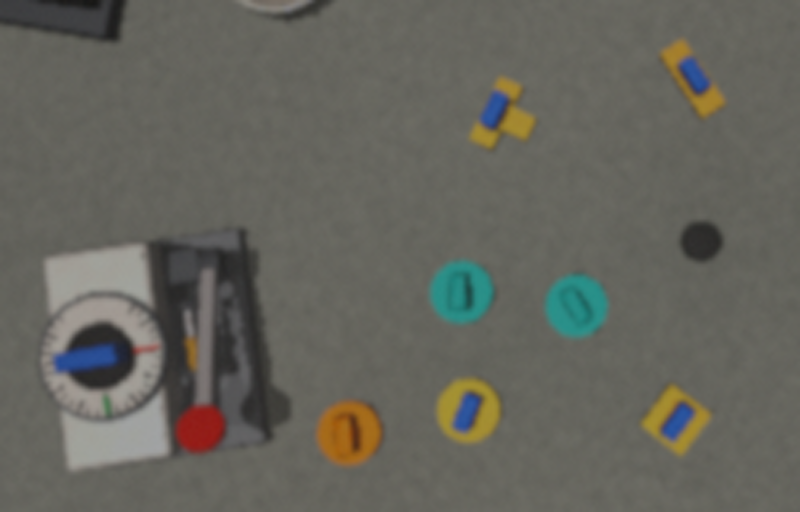

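View pics/crop2.png

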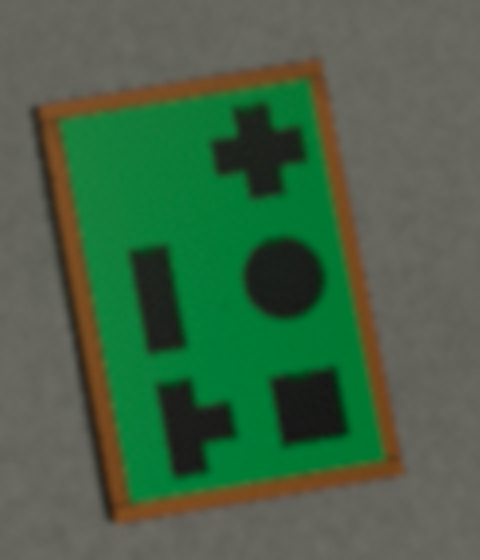

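```bash
cat > fit.py <<'E'
from h import *
from scipy.optimize import minimize
def box(x0,x1,y0,y1,z0,z1): return np.array([[x,y,z] for x in(x0,x1) for y in(y0,y1) for z in(z0,z1)])
circ=[(22*np.cos(a),22*np.sin(a)) for a in np.linspace(0,2*np.pi,40)[:-1]]
PL={'square':[box(-18,18,-18,18,0,10)],'bar':[box(-28,28,-10,10,0,10)],
'cross':[box(-25,25,-9,9,0,10),box(-9,9,-25,25,0,10)],
'tee':[box(-25,25,-9,9,0,10),box(-9,9,-28,0,0,10)],
'disc':[np.array([[x,y,z] for x,y in circ for z in(0,10)])],
'foam':[box(-118,118,-82,82,0,22)]}
GR=[box(-13,13,-6,6,10,32)]
KN=[box(-19,19,-6,6,-11,11)]
S=8
def proj(n,P):
    c,f,Rm,o=K(n); q=(P-o)@Rm; return np.stack([q[:,0]/q[:,2]*f+c['cx'],q[:,1]/q[:,2]*f+c['cy']],1)
def render(n,hulls,pose,roi,z0=0):
    r0,r1,c0,c1=roi; m=np.zeros(((r1-r0)*S,(c1-c0)*S),np.uint8)
    x,y,a=pose; M=np.array([[np.cos(a),-np.sin(a),0],[np.sin(a),np.cos(a),0],[0,0,1]])
    for h in hulls:
        P=(h/1000)@M.T+[x,y,z0]; u=proj(n,P); u=((u+0.5)-[c0,r0])*S*16-8
        u=cv2.convexHull(u.astype(np.float32).reshape(-1,1,2))
        cv2.fillConvexPoly(m,np.round(u).astype(np.int32),255,shift=4)
    return cv2.GaussianBlur(cv2.resize(m,None,fx=1/S,fy=1/S,interpolation=cv2.INTER_AREA).astype(float)/255,(0,0),0.7)
def masks(p):
    h=cv2.cvtColor(cv2.GaussianBlur(p,(0,0),.01),cv2.COLOR_RGB2HSV).astype(float)
    H,Sa,V=h[...,0],h[...,1],h[...,2]
    blue=((H>100)&(H<130)&(Sa>110)).astype(float)
    yel=((H>15)&(H<32)&(Sa>90)).astype(float)
    sat=(Sa>90).astype(float)
    return blue,yel,sat
def fit(n,p,name,x,y,a0s,rad=20,zz=0):
    b,ye,sa=masks(p); rr,cc=w2px(n,[x,y,zz]); roi=(int(rr)-rad,int(rr)+rad,int(cc)-rad,int(cc)+rad)
    sl=np.s_[roi[0]:roi[1],roi[2]:roi[3]]
    def cost(v):
        pose=(v[0]/1000,v[1]/1000,v[2]/20)
        if name=='foam': return np.abs(render(n,PL['foam'],pose,roi)-sa[sl]).sum()
        if name=='knob': return np.abs(render(n,KN,pose,roi,zz)-b[sl]).sum()
        g=render(n,GR,pose,roi,zz); pl=render(n,PL[name]+GR,pose,roi,zz)
        return np.abs(g-b[sl]).sum()+np.abs(pl-np.maximum(b,ye)[sl]).sum()
    best=None
    for a in a0s:
        v0=np.array([x*1000,y*1000,a*20]); sim=np.vstack([v0]+[v0+e for e in np.diag([4,4,5])])
        r=minimize(cost,v0,method='Nelder-Mead',options=dict(initial_simplex=sim,xatol=.05,fatol=.02,maxiter=250))
        if best is None or r.fun<best.fun: best=r
    v=best.x; return np.array([v[0]/1000,v[1]/1000,v[2]/20]),best.fun
E
python3 - <<'E'
from fit import *
for n in('top','scene'):
    f=np.load(f'pics/{n}0.npz'); p,d=f['p'],f['d']
    C=cloud(n,d)
    if n=='top':
        for r,c in [(100,300),(320,150),(350,450),(180,100)]: print('bench',np.round(C[r,c],4))
    A=np.arange(-3.1,3.2,.5)
    for name,x,y,aa in [('square',.435,-.028,A[:7]),('bar',.675,-.039,A[:7]),('tee',.642,.096,A),('disc',.442,.109,A[:7]),('foam',.522,-.28,[-.2,.2,0])]:
        q,c=fit(n,p,name,x,y,aa,20 if name!='foam' else 75 if n=='top' else 60)
        print(n,name,np.round(q[:2]*1000,1),round(q[2],3),round(c,1))
    q,c=fit(n,p,'knob',.479,.33,A[:7],18,.14); print(n,'knob',np.round(q,4),c)
E
```

```text
bench [ 8.746e-01 -2.860e-02  3.000e-04]
bench [0.3644 0.3019 0.0008]
bench [ 0.3052 -0.3682  0.0017]
bench [0.6778 0.4279 0.0029]
top square [433.2 -33.6] -0.655 107.0Traceback (most recent call last):
  File "<stdin>", line 9, in <module>
  File "fit.py", line 42, in fit
    r=minimize(cost,v0,method='Nelder-Mead',options=dict(initial_simplex=sim,xatol=.05,fatol=.02,maxiter=250))
    res = _minimize_neldermead(fun, x0, args, callback, bounds=bounds,
                               **options)
    fxr = func(xr)
    fx = function(np.copy(x), *(wrapper_args + args))
  File "fit.py", line 37, in cost
    g=render(n,GR,pose,roi,zz); pl=render(n,PL[name]+GR,pose,roi,zz)
                                   ~~~~~~^^^^^^^^^^^^^^^^^^^^^^^^^^^
  File "fit.py", line 19, in render
    P=(h/1000)@M.T+[x,y,z0]; u=proj(n,P); u=((u+0.5)-[c0,r0])*S*16-8
                               ~~~~^^^^^
  File "fit.py", line 14, in proj
    c,f,Rm,o=K(n); q=(P-o)@Rm; return np.stack([q[:,0]/q[:,2]*f+c['cx'],q[:,1]/q[:,2]*f+c['cy']],1)
             ~^^^
  File "h.py", line 5, in K
    c=bot.get_calibration(n); f=210/np.tan(np.radians(c['vertical_fov'])/2)
ValueError: time passes only in moves, steps and waits
```

```bash
python3 - <<'E'
s=open('h.py').read()
s=s.replace("c=bot.get_calibration(n);","c=cal(n);").replace("def K(n):","import pickle,os\n_C={}\ndef cal(n):\n    if n not in _C:\n        f='cal_'+n+'.pkl'\n        if not os.path.exists(f): pickle.dump(bot.get_calibration(n),open(f,'wb'))\n        _C[n]=pickle.load(open(f,'rb'))\n    return _C[n]\ndef K(n):")
open('h.py','w').write(s)
E
cat > runfit.py <<'E'
from fit import *
for n in('top','scene'):
    f=np.load(f'pics/{n}0.npz'); p,d=f['p'],f['d']
    A=np.arange(-3.1,3.2,.5)
    for name,x,y,aa in [('square',.435,-.028,A[:7]),('bar',.675,-.039,A[:7]),('tee',.642,.096,A),('disc',.442,.109,A[:7]),('foam',.522,-.28,[-.2,.2,0])]:
        q,c=fit(n,p,name,x,y,aa,20 if name!='foam' else 75 if n=='top' else 60)
        print(n,name,np.round(q[:2]*1000,1),round(q[2],3),round(c,1))
    q,c=fit(n,p,'knob',.479,.33,A[:7],18,.14); print(n,'knob',np.round(q,4),c)
f=np.load('pics/top0.npz');b,y,s=masks(f['p']); save('m',np.stack([y,s,b],-1).astype(np.uint8)*255)
f=np.load('pics/scene0.npz');b,y,s=masks(f['p']); save('m2',np.stack([y,s,b],-1).astype(np.uint8)*255)
E
python3 runfit.py
```

```text
top square [433.2 -33.6] -0.655 107.0
top bar [673.8 -42.9] -2.55 114.0
top tee [647.4  96.3] -0.431 105.6
top disc [437.8 111.1] -0.45 115.3
top foam [ 523.1 -287.1] 0.177 1264.1
top knob [ 0.4784  0.3281 -4.5043] 55.811459236785204
scene square [433.3 -34.4] -0.656 77.4
scene bar [673.8 -43.9] 0.67 84.6
scene tee [647.6  96.5] -0.564 103.3
scene disc [437.5 111. ] -0.796 83.9
scene foam [ 521.1 -287.6] 0.182 599.2
scene knob [ 0.4793  0.3285 -4.589 ] 42.39020263619459
```

View pics/m.png

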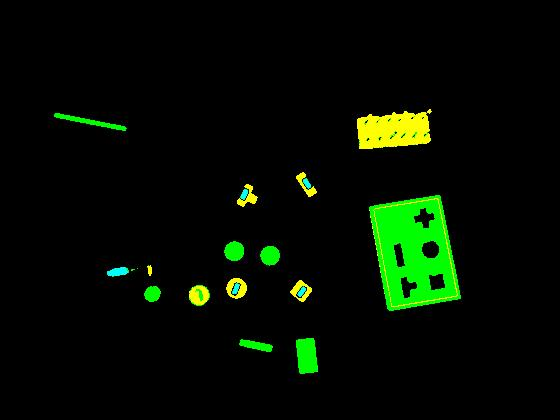

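```bash
python3 - <<'E'
from fit import *
out=[]
for n,poses in [('top',{'square':(.4332,-.0336,-.655),'bar':(.6738,-.0429,.59),'tee':(.6474,.0963,-.431),'disc':(.4378,.1111,-.45)}),('scene',{'square':(.4333,-.0344,-.656),'bar':(.6738,-.0439,.67),'tee':(.6476,.0965,-.564),'disc':(.4375,.111,-.796)})]:
    p=np.load(f'pics/{n}0.npz')['p']
    row=[]
    for k,q in poses.items():
        r,c=w2px(n,[q[0],q[1],0]); r,c=int(r),int(c); roi=(r-18,r+18,c-18,c+18)
        im=cv2.resize(p[r-18:r+18,c-18:c+18],(190,190),interpolation=cv2.INTER_NEAREST)
        for hl,col in((PL[k],(255,0,0)),(GR,(255,255,255))):
            for h in hl:
                m=(render(n,[h],q,roi)>.5).astype(np.uint8); m=cv2.resize(m,(190,190),interpolation=cv2.INTER_NEAREST)
                cs,_=cv2.findContours(m,cv2.RETR_EXTERNAL,cv2.CHAIN_APPROX_NONE); cv2.drawContours(im,cs,-1,col,1)
        row.append(im)
    out.append(np.hstack(row))
save('ov',np.vstack(out))
E
```

```text
(no output)
```

View pics/ov.png

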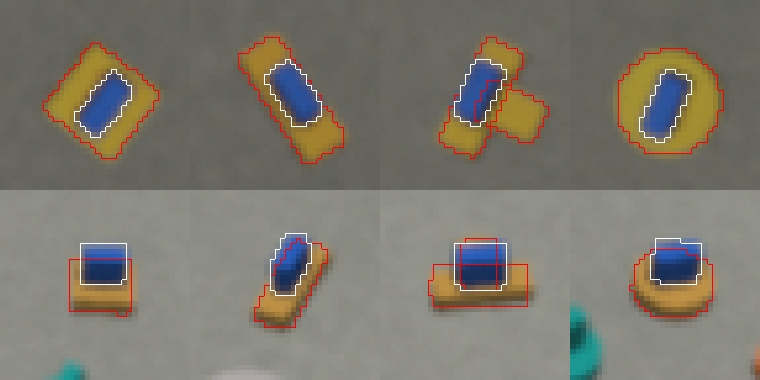

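```bash
python3 - <<'E'
s=open('fit.py').read()
i=s.index('def masks'); j=s.index('def fit(')
s=s[:i]+'''def masks(p):
    q=p.astype(float); ch=q[...,0]-q[...,2]
    ye=np.clip((ch-5)/75,0,1); b=np.clip((-ch-5)/75,0,1)
    h=cv2.cvtColor(p,cv2.COLOR_RGB2HSV).astype(float)
    sa=cv2.morphologyEx((h[...,1]>75).astype(np.uint8),cv2.MORPH_CLOSE,np.ones((31,31)),borderValue=0).astype(float)
    return b,ye,sa
'''+s[j:]
open('fit.py','w').write(s)
E
python3 - <<'E'
from fit import *
p=np.load('pics/top0.npz')['p']
for r,c in [(292,302),(285,297),(184,307),(288,229),(288,236),(300,250)]: print(p[r,c])
E
time python3 runfit.py
```

```text
[ 40  81 155]
[160 137  47]
[ 43  81 153]
[162 143  50]
[ 45  84 157]
[102 101  94]
top square [433.1 -34.1] -0.622 125.7
top bar [674.1 -43.4] 0.594 124.0
top tee [647.5  96.5] -0.444 119.8
top disc [437.5 111.6] -0.493 127.1
top foam [ 523.1 -287.1] 0.177 248.7
top knob [ 0.4782  0.3282 -1.3849] 38.18565394428176
scene square [431.9 -34.5] -0.636 216.0
scene bar [672.9 -45. ] -2.524 100.9
scene tee [646.6  95.8] -0.468 118.6
scene disc [436.2 109.7] -0.787 320.3
scene foam [ 526.7 -285.1] 0.193 1226.2
scene knob [ 0.4773  0.3264 -1.4832] 47.96946394249272
real	0m11.912s
user	0m12.380s
sys	0m0.165s
```

View pics/m.png

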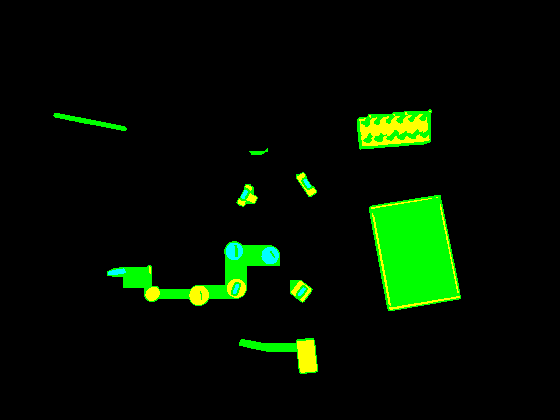

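```bash
python3 - <<'E'
from fit import *
p=np.load('pics/top0.npz')['p']
x,y,a=.5231,-.2871,.177
M=R.from_euler('z',a).as_matrix()
CU={'square':(-72,-36),'bar':(0,36),'cross':(72,-36),'tee':(-72,36),'disc':(0,-36)}
r0,r1,c0,c1=185,320,360,470; im=cv2.resize(p[r0:r1,c0:c1],None,fx=5,fy=5,interpolation=cv2.INTER_NEAREST)
def dr(P,col):
    u=((proj('top',P)+.5-[c0,r0])*5).round().astype(np.int32); cv2.polylines(im,[u],True,col,1)
hull=np.array([[-118,-82],[118,-82],[118,82],[-118,82]])
for zz in(0,22): dr((np.c_[hull,[zz]*4]/1000)@M.T+[x,y,0],(255,255,255))
for k,(cx,cy) in CU.items():
    print(k,np.round((M@[cx/1000,cy/1000,.022]+[x,y,0])*1000,1))
    hs={'square':[[-18,-18,18,18]],'bar':[[-28,-10,28,10]],'cross':[[-25,-9,25,9],[-9,-25,9,25]],'tee':[[-25,-9,25,9],[-9,-28,9,0]],'disc':[[-22,-22,22,22]]}[k]
    for q in hs:
        q=np.array(q)+[-1.5,-1.5,1.5,1.5]
        P=np.array([[q[0],q[1]],[q[2],q[1]],[q[2],q[3]],[q[0],q[3]]])+[cx,cy]
        dr((np.c_[P,[22]*4]/1000)@M.T+[x,y,0],(255,0,0)); dr((np.c_[P,[11]*4]/1000)@M.T+[x,y,0],(255,255,0))
save('foamov',im[:,:])
d=np.load('pics/top0.npz')['d'];C=cloud('top',d)
print('foam top z',C[230,400],C[270,420],C[249,431])
# lever pad
h=cv2.cvtColor(p,cv2.COLOR_RGB2HSV); red=((h[...,0]<6)|(h[...,0]>174))&(h[...,1]>150); red[:,170:]=0; red[:,:143]=0
v,u=np.nonzero(red); print('pad',v.mean(),u.mean(),len(v),np.median(C[red],0), px2w('top',v.mean(),u.mean(),.138))
# white head
hd=(C[...,2]>.1)&(C[...,2]<.13)&(p.min(-1)>110); v,u=np.nonzero(hd[:320,:200]); print(np.median(C[...,2][:320,:200][hd[:320,:200]]))
pts=np.stack([px2w('top',a,b,.115)[:2] for a,b in zip(v,u)]).astype(np.float32); print(cv2.minAreaRect(pts*1000))
E
```

```text
square [ 458.6 -335.2   22. ]
bar [ 516.8 -251.7   22. ]
cross [ 600.3 -309.9   22. ]
tee [ 445.9 -264.3   22. ]
disc [ 529.4 -322.5   22. ]
foam top z [ 0.57078172 -0.25364065  0.02332219] [ 0.48247911 -0.29731896  0.02226321] [ 0.5293476  -0.3278216   0.00832281]
pad 293.367816091954 152.07471264367817 174 [0.43752256 0.26011196 0.14004477] [0.43687489 0.2609902  0.138     ]
0.11719996230895469
((480.3374328613281, 315.1387939453125), (133.4597930908203, 103.41142272949219), 9.292657852172852)
```

View pics/foamov.png

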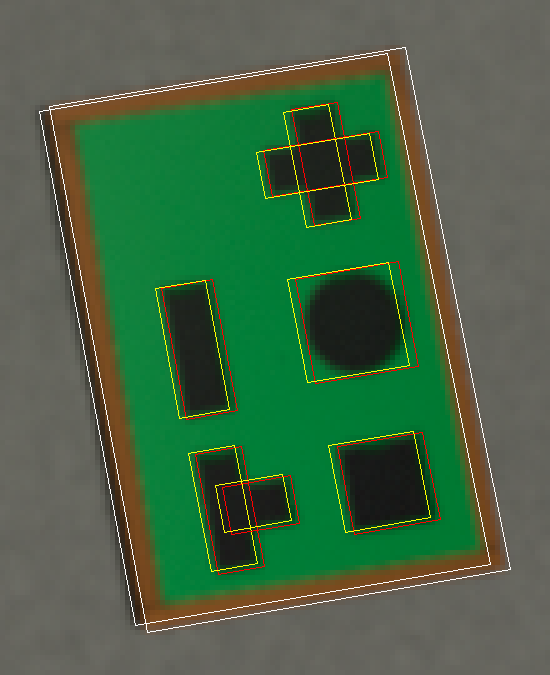

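```bash
cat > foamfit.py <<'E'
from fit import *
HS={'square':[[-18,-18,18,18]],'bar':[[-28,-10,28,10]],'cross':[[-25,-9,25,9],[-9,-25,9,25]],'tee':[[-25,-9,25,9],[-9,-28,9,0]],'disc':[[-22,-22,22,22]]}
CU={'square':(-72,-36),'bar':(0,36),'cross':(72,-36),'tee':(-72,36),'disc':(0,-36)}
def obs(p): return np.clip((95-p[...,1].astype(float))/(95-30),0,1)
def rend(n,pose,roi,marg,names,zf):
    r0,r1,c0,c1=roi; out=None
    M=R.from_euler('z',pose[2]).as_matrix()
    for z in(22,zf):
        m=np.zeros(((r1-r0)*S,(c1-c0)*S),np.uint8)
        for k in names:
            for q in HS[k]:
                q=np.array(q)+marg*np.array([-1,-1,1,1])
                P=np.array([[q[0],q[1]],[q[2],q[1]],[q[2],q[3]],[q[0],q[3]]])
                if k=='disc': P=np.array([((22+marg)*np.cos(t),(22+marg)*np.sin(t)) for t in np.linspace(0,6.2,40)])
                P=P+CU[k]
                P=(np.c_[P,[z]*len(P)]/1000)@M.T+[pose[0],pose[1],0]
                u=((proj(n,P)+.5-[c0,r0])*S*16-8); cv2.fillConvexPoly(m,np.round(u).astype(np.int32),255,shift=4)
        out=m if out is None else np.minimum(out,m)
    return cv2.GaussianBlur(cv2.resize(out,None,fx=1/S,fy=1/S,interpolation=cv2.INTER_AREA).astype(float)/255,(0,0),0.8)
def ff(n,p,zf=11,names=tuple(CU),x0=(523,-287,.18)):
    cs=[]
    M=R.from_euler('z',x0[2]).as_matrix()
    U=proj(n,np.array([M@[a/1000,b/1000,.022]+[x0[0]/1e3,x0[1]/1e3,0] for a,b in (CU[k] for k in names)]))
    c0,r0=(U.min(0)-14).astype(int); c1,r1=(U.max(0)+14).astype(int); roi=(r0,r1,c0,c1)
    o=obs(p)[r0:r1,c0:c1]
    # ignore pixels far from cutouts
    w=rend(n,(x0[0]/1e3,x0[1]/1e3,x0[2]),roi,6,names,22)>.05
    f=lambda v:(w*np.abs(rend(n,(v[0]/1e3,v[1]/1e3,v[2]/50),roi,v[3],names,zf)-o)).sum()
    v0=np.array([x0[0],x0[1],x0[2]*50,1.5]); sim=np.vstack([v0]+[v0+e for e in np.diag([3,3,3,-1])])
    r=minimize(f,v0,method='Nelder-Mead',options=dict(initial_simplex=sim,xatol=.03,fatol=.02,maxiter=400))
    return r.x[0],r.x[1],r.x[2]/50,r.x[3],r.fun
if __name__=='__main__':
    for n in('top','scene'):
        p=np.load(f'pics/{n}0.npz')['p']
        print(p[249,431],p[236,410])
        for zf in(11,22): print(n,zf,np.round(ff(n,p,zf),3))
E
python3 foamfit.py
python3 - <<'E'
from fit import *
p=np.load('pics/top0.npz')['p']
im=cv2.resize(p[225:315,90:190],None,fx=6,fy=6,interpolation=cv2.INTER_CUBIC); save('gau',im)
p=np.load('pics/scene0.npz')['p']
im=cv2.resize(p[225:325,340:440],None,fx=6,fy=6,interpolation=cv2.INTER_CUBIC); save('gau2',im)
E
```

```text
[25 29 25] [  3 126  56]
top 11 [ 5.22522e+02 -2.88088e+02  1.77000e-01  8.66000e-01  1.28844e+02]
top 22 [ 5.22743e+02 -2.86346e+02  1.77000e-01 -4.39000e-01  8.50620e+01]
[139 140 133] [140 140 133]
scene 11 [ 5.20812e+02 -2.89738e+02  1.80000e-01  3.22000e-01  4.03850e+01]
scene 22 [ 5.24531e+02 -2.83625e+02  1.75000e-01 -4.55700e+00  4.57360e+01]
```

View pics/gau.png

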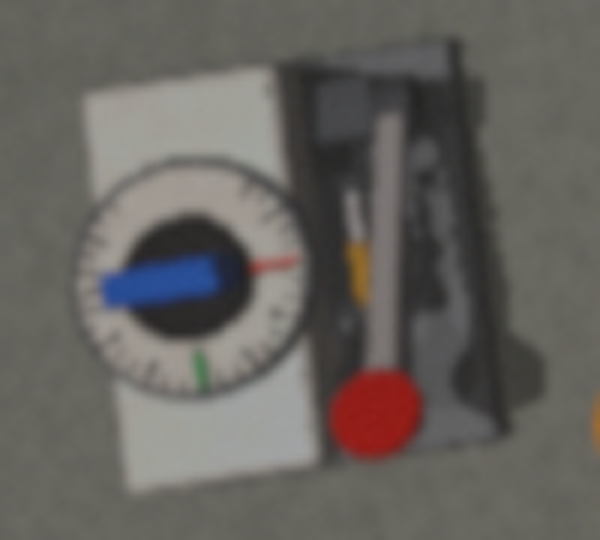

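View pics/gau2.png

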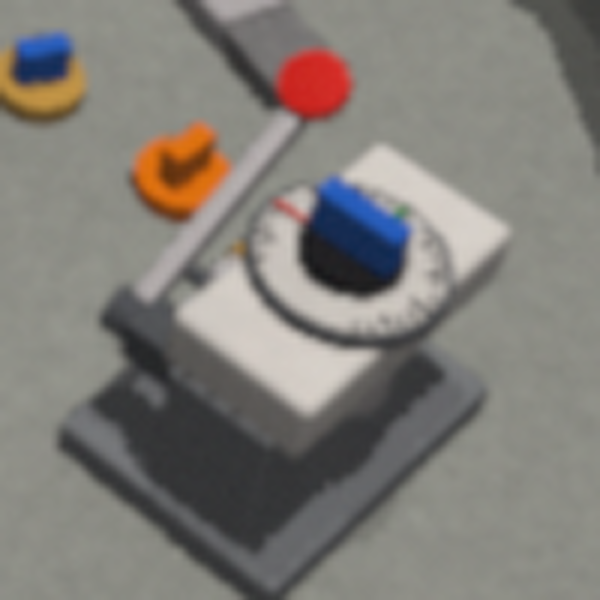

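```bash
cat > plan.py <<'E'
import sys
from h import *
def plan(x,y,z,yaw,n):
    s=bot.observe(); p=np.array(s['position']); Rm=R.from_euler('xyz',s['tool_rot']).as_matrix()
    cy=np.arctan2(Rm[1,0],Rm[0,0]); dy=(yaw-cy+np.pi)%(2*np.pi)-np.pi
    rz=-dy/n; D=Rm.T@(np.array([x,y,z])-p)*1000
    A=sum(R.from_rotvec([0,0,rz*i]).as_matrix() for i in range(n))
    d=np.linalg.solve(A,D)
    print('now',np.round(p*1000,1),'yaw',round(cy,3),'rp',np.round(s['tool_rot'][:2],3),'q7',round(s['qpos'][6],2),'w',round(s['grip_width']*1000,1),'F',np.round(s['force'],1),'t',round(s['clock'],2))
    print(f'x{n}: dx {d[0]:.2f} dy {d[1]:.2f} dz {d[2]:.2f} rz {rz:.4f}')
if __name__=='__main__': plan(*map(float,sys.argv[1:5]),int(sys.argv[5]))
E
python3 plan.py .431 .258 .2 1.74 10
```

```text
now [263.9 566.5 231.3] yaw 2.706 rp [-3.142  0.   ] q7 -0.11 w 85.5 F [-0.1  0.6 -0.5] t 1.0
x10: dx -35.72 dy -7.39 dz 3.13 rz 0.0966
```

```bash
python3 -m inch '[{"dx":-35.7,"dy":-7.4,"dz":3.1,"rz":0.0966,"hand":1},{"dx":-35.7,"dy":-7.4,"dz":3.1,"rz":0.0966,"hand":1},{"dx":-35.7,"dy":-7.4,"dz":3.1,"rz":0.0966,"hand":1},{"dx":-35.7,"dy":-7.4,"dz":3.1,"rz":0.0966,"hand":1},{"dx":-35.7,"dy":-7.4,"dz":3.1,"rz":0.0966,"hand":1},{"dx":-35.7,"dy":-7.4,"dz":3.1,"rz":0.0966,"hand":1},{"dx":-35.7,"dy":-7.4,"dz":3.1,"rz":0.0966,"hand":1},{"dx":-35.7,"dy":-7.4,"dz":3.1,"rz":0.0966,"hand":1},{"dx":-35.7,"dy":-7.4,"dz":3.1,"rz":0.0966,"hand":1},{"dx":-35.7,"dy":-7.4,"dz":3.1,"rz":0.0966,"hand":1}]'; python3 plan.py .431 .258 .15 1.74 3
```

```text
now [263.9 566.5 231.3] yaw 2.706 rp [-3.142  0.   ] q7 -0.11 w 85.5 F [-0.1  0.6 -0.5] t 1.0
x3: dx -115.09 dy -37.70 dz 27.10 rz 0.3219schema error: expected keys dx, dy, dz, rx, ry, rz, hand
```

```bash
python3 -m inch '[{"dx":-35.7,"dy":-7.4,"dz":3.1,"rx":0,"ry":0,"rz":0.0966,"hand":1},{"dx":-35.7,"dy":-7.4,"dz":3.1,"rx":0,"ry":0,"rz":0.0966,"hand":1},{"dx":-35.7,"dy":-7.4,"dz":3.1,"rx":0,"ry":0,"rz":0.0966,"hand":1},{"dx":-35.7,"dy":-7.4,"dz":3.1,"rx":0,"ry":0,"rz":0.0966,"hand":1},{"dx":-35.7,"dy":-7.4,"dz":3.1,"rx":0,"ry":0,"rz":0.0966,"hand":1},{"dx":-35.7,"dy":-7.4,"dz":3.1,"rx":0,"ry":0,"rz":0.0966,"hand":1},{"dx":-35.7,"dy":-7.4,"dz":3.1,"rx":0,"ry":0,"rz":0.0966,"hand":1},{"dx":-35.7,"dy":-7.4,"dz":3.1,"rx":0,"ry":0,"rz":0.0966,"hand":1},{"dx":-35.7,"dy":-7.4,"dz":3.1,"rx":0,"ry":0,"rz":0.0966,"hand":1},{"dx":-35.7,"dy":-7.4,"dz":3.1,"rx":0,"ry":0,"rz":0.0966,"hand":1}]'; python3 plan.py .431 .258 .15 1.74 3
```

```text
clock: 2.0
position: [0.4311, 0.2566, 0.2003]
tool_rot: [3.141, -0.0, 1.735]
force: [0.3, -0.3, 0.1]
grip_width: 0.0001
now [431.1 256.6 200.3] yaw 1.735 rp [ 3.141 -0.   ] q7 -0.37 w 0.1 F [ 0.3 -0.3  0.1] t 2.0
x3: dx 0.46 dy 0.03 dz 16.76 rz -0.0015
```

```bash
python3 -m inch '[{"dx":1,"dy":0,"dz":25,"rx":0,"ry":0,"rz":0,"hand":1},{"dx":0,"dy":0,"dz":25,"rx":0,"ry":0,"rz":0,"hand":1},{"dx":0,"dy":0,"dz":10,"rx":0,"ry":0,"rz":0,"hand":1},{"dx":0,"dy":0,"dz":8,"rx":0,"ry":0,"rz":0,"hand":1},{"dx":0,"dy":0,"dz":8,"rx":0,"ry":0,"rz":0,"hand":1},{"dx":0,"dy":0,"dz":8,"rx":0,"ry":0,"rz":0,"hand":1},{"dx":0,"dy":0,"dz":8,"rx":0,"ry":0,"rz":0,"hand":1}]'; python3 -m inch '[{"dx":0,"dy":0,"dz":8,"rx":0,"ry":0,"rz":0,"hand":1},{"dx":0,"dy":0,"dz":7,"rx":0,"ry":0,"rz":0,"hand":1},{"dx":0,"dy":0,"dz":6,"rx":0,"ry":0,"rz":0,"hand":1},{"dx":0,"dy":0,"dz":0,"rx":0,"ry":0,"rz":0,"hand":1},{"dx":0,"dy":0,"dz":0,"rx":0,"ry":0,"rz":0,"hand":1},{"dx":0,"dy":0,"dz":0,"rx":0,"ry":0,"rz":0,"hand":1},{"dx":0,"dy":0,"dz":0,"rx":0,"ry":0,"rz":0,"hand":1}]'; cat > snap.py <<'E'
import sys
from h import *
n,name=sys.argv[1:3]; p,d=bot.grab_frame(n); np.savez(f'pics/{name}.npz',p=p,d=d)
if len(sys.argv)>3:
    a,b,c,e=map(int,sys.argv[3:7]); p=p[a:b,c:e]; k=min(6,600/p.shape[0],800/p.shape[1]); p=cv2.resize(p,None,fx=k,fy=k,interpolation=cv2.INTER_CUBIC)
save(name,p)
E
python3 snap.py scene s1 205 325 330 450
```

```text
clock: 2.7
position: [0.4306, 0.2594, 0.1085]
tool_rot: [3.141, -0.0, 1.74]
force: [-1.8, -0.4, 3.0]
grip_width: -0.0
clock: 3.4
position: [0.4307, 0.2592, 0.0876]
tool_rot: [3.141, -0.0, 1.74]
force: [-0.3, -0.5, 0.6]
grip_width: -0.0001
```

View pics/s1.png

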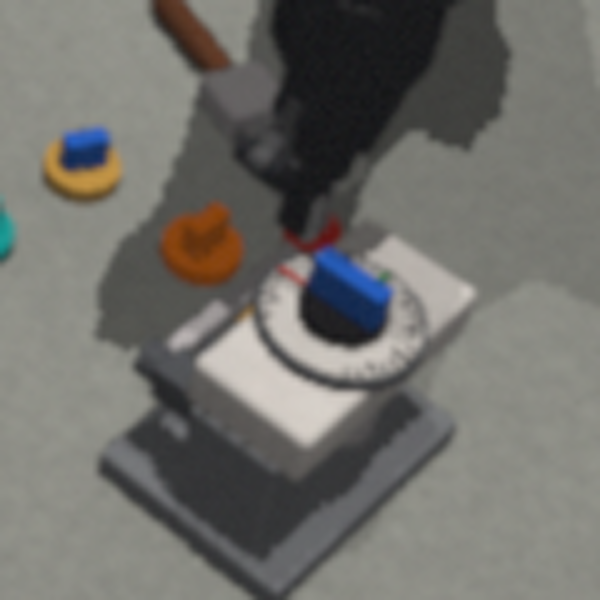

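```bash
python3 -m inch '[{"dx":0,"dy":0,"dz":-30,"rx":0,"ry":0,"rz":0,"hand":1},{"dx":0,"dy":0,"dz":-40,"rx":0,"ry":0,"rz":0,"hand":0},{"dx":0,"dy":0,"dz":-30,"rx":0,"ry":0,"rz":0,"hand":0},{"dx":0,"dy":0,"dz":-20,"rx":0,"ry":0,"rz":0,"hand":0}]';python3 snap.py scene s2 205 325 330 450;  python3 plan.py .4782 .3282 .18 1.72 3
```

```text
clock: 3.85
position: [0.431, 0.2593, 0.2097]
tool_rot: [3.14, -0.001, 1.74]
force: [1.0, -0.1, -0.4]
grip_width: 0.0423
now [431.8 259.8 211.8] yaw 1.739 rp [ 3.137e+00 -3.000e-03] q7 -0.37 w 42.8 F [1.2 1.5 4.4] t 3.9
x3: dx 19.97 dy 18.90 dz 10.73 rz 0.0065
```

View pics/s2.png

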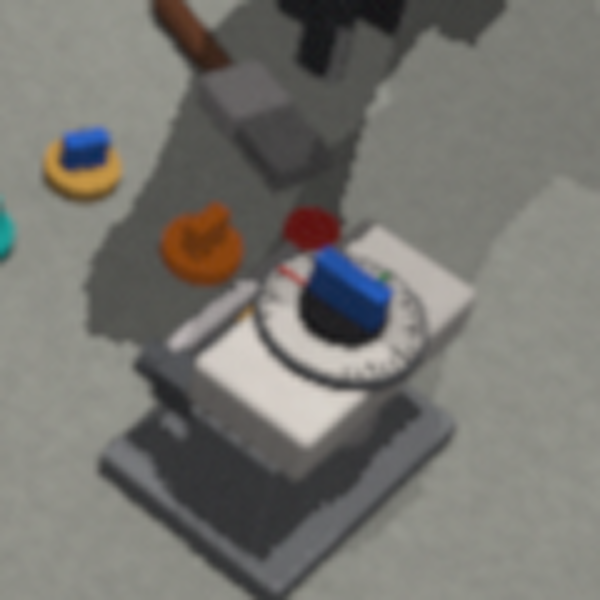

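```bash
python3 -m inch '[{"dx":20,"dy":18.9,"dz":10,"rx":0,"ry":0,"rz":0.0065,"hand":0},{"dx":20,"dy":18.9,"dz":10,"rx":0,"ry":0,"rz":0.0065,"hand":0},{"dx":20,"dy":18.9,"dz":10,"rx":0,"ry":0,"rz":0.0065,"hand":0},{"dx":0,"dy":0,"dz":0,"rx":0,"ry":0,"rz":0,"hand":0},{"dx":0,"dy":0,"dz":0,"rx":0,"ry":0,"rz":0,"hand":0}]'; python3 plan.py .4782 .3282 .135 1.72 4; python3 snap.py scene s3 205 325 330 450
```

```text
clock: 4.4
position: [0.4766, 0.3273, 0.1767]
tool_rot: [-3.141, 0.001, 1.721]
force: [-0.1, -0.1, 0.1]
grip_width: 0.0426
now [476.6 327.3 176.7] yaw 1.721 rp [-3.141e+00  1.000e-03] q7 -0.41 w 42.6 F [-0.1 -0.1  0.1] t 4.4
x4: dx 0.18 dy 0.45 dz 10.43 rz 0.0001
```

View pics/s3.png

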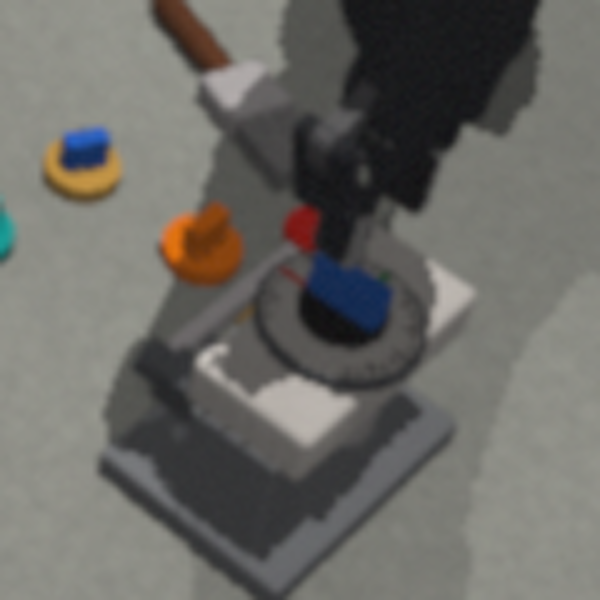

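Tool stands over the blue bar (crop ≈ (350,290)), one jaw on each side; descend and close.

```bash
python3 -m inch '[{"dx":0,"dy":0,"dz":12,"rx":0,"ry":0,"rz":0,"hand":0},{"dx":0,"dy":1,"dz":12,"rx":0,"ry":0,"rz":0,"hand":0},{"dx":0,"dy":0,"dz":10,"rx":0,"ry":0,"rz":0,"hand":0},{"dx":0,"dy":0,"dz":7,"rx":0,"ry":0,"rz":0,"hand":0},{"dx":0,"dy":0,"dz":0,"rx":0,"ry":0,"rz":0,"hand":0.6},{"dx":0,"dy":0,"dz":0,"rx":0,"ry":0,"rz":0,"hand":1},{"dx":0,"dy":0,"dz":0,"rx":0,"ry":0,"rz":0,"hand":1},{"dx":0,"dy":0,"dz":0,"rx":0,"ry":0,"rz":0,"hand":1}]' 30; python3 plan.py .478 .328 .135 1.72 4
```

```text
clock: 5.25
position: [0.4789, 0.3276, 0.1366]
tool_rot: [3.139, -0.0, 1.72]
force: [7.7, 0.1, -8.3]
grip_width: 0.0111
now [478.9 327.6 136.6] yaw 1.72 rp [ 3.139 -0.   ] q7 -0.39 w 11.1 F [ 7.7  0.1 -8.3] t 5.25
x4: dx 0.13 dy -0.20 dz 0.41 rz -0.0000
```

```bash
python3 -m inch '[{"dx":0,"dy":1.5,"dz":0,"rx":0,"ry":0,"rz":0.05,"hand":1},{"dx":0,"dy":0,"dz":0,"rx":0,"ry":0,"rz":0.13,"hand":1},{"dx":0,"dy":0,"dz":0,"rx":0,"ry":0,"rz":0.13,"hand":1},{"dx":0,"dy":0,"dz":0,"rx":0,"ry":0,"rz":0.13,"hand":1},{"dx":0,"dy":0,"dz":0,"rx":0,"ry":0,"rz":0.13,"hand":1},{"dx":0,"dy":0,"dz":0,"rx":0,"ry":0,"rz":0.13,"hand":1}]'; python3 plan.py .48 .328 .135 .11 7
```

```text
clock: 5.85
position: [0.4786, 0.3278, 0.1366]
tool_rot: [-3.141, 0.001, 1.015]
force: [-5.0, -1.2, -0.1]
grip_width: 0.011
now [478.6 327.8 136.6] yaw 1.015 rp [-3.141e+00  1.000e-03] q7 -0.96 w 11.0 F [-5.  -1.2 -0.1] t 5.85
x7: dx 0.19 dy 0.10 dz 0.23 rz 0.1293
```

```bash
python3 -m inch '[{"dx":-0.4,"dy":-0.6,"dz":0,"rx":0,"ry":0,"rz":0.13,"hand":1},{"dx":0,"dy":0,"dz":0,"rx":0,"ry":0,"rz":0.13,"hand":1},{"dx":0,"dy":0,"dz":0,"rx":0,"ry":0,"rz":0.13,"hand":1},{"dx":0,"dy":0,"dz":0,"rx":0,"ry":0,"rz":0.13,"hand":1},{"dx":0,"dy":0,"dz":0,"rx":0,"ry":0,"rz":0.13,"hand":1},{"dx":0,"dy":0,"dz":0,"rx":0,"ry":0,"rz":0.13,"hand":1},{"dx":0,"dy":0,"dz":0,"rx":0,"ry":0,"rz":0.125,"hand":1},{"dx":0,"dy":0,"dz":0,"rx":0,"ry":0,"rz":0,"hand":1},{"dx":0,"dy":0,"dz":0,"rx":0,"ry":0,"rz":0,"hand":1}]'; python3 plan.py .48 .328 .135 .11 1; python3 snap.py top t4 225 315 90 190; python3 snap.py scene s4 205 325 330 450
```

```text
clock: 6.75
position: [0.4783, 0.3283, 0.1366]
tool_rot: [-3.141, 0.0, 0.12]
force: [-3.0, 0.7, 2.1]
grip_width: 0.0113
now [478.3 328.3 136.6] yaw 0.12 rp [-3.141  0.   ] q7 -1.66 w 11.3 F [-3.   0.7  2.1] t 6.75
x1: dx 1.66 dy 0.51 dz 1.56 rz 0.0096
```

View pics/s4.png

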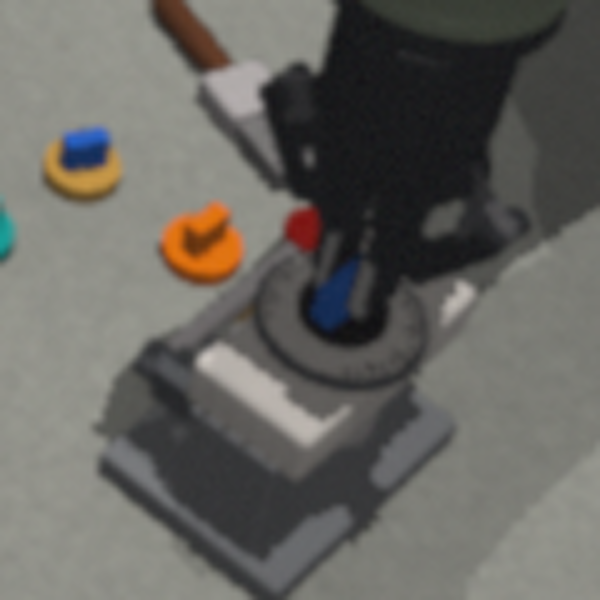

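```bash
python3 -m inch '[{"dx":0,"dy":0,"dz":0,"rx":0,"ry":0,"rz":0,"hand":0.4},{"dx":0,"dy":0,"dz":0,"rx":0,"ry":0,"rz":0,"hand":0.2},{"dx":0,"dy":0,"dz":0,"rx":0,"ry":0,"rz":0,"hand":0},{"dx":0,"dy":0,"dz":-10,"rx":0,"ry":0,"rz":0,"hand":0},{"dx":0,"dy":0,"dz":-30,"rx":0,"ry":0,"rz":0,"hand":0},{"dx":0,"dy":0,"dz":-30,"rx":0,"ry":0,"rz":0,"hand":0}]'; python3 plan.py .4376 .1114 .14 -.45 6
```

```text
clock: 7.45
position: [0.4786, 0.3273, 0.2076]
tool_rot: [3.141, 0.0, 0.115]
force: [-0.5, 1.4, -0.1]
grip_width: 0.0427
now [478.6 327.3 207.6] yaw 0.115 rp [3.141 0.   ] q7 -1.73 w 42.7 F [-0.5  1.4 -0.1] t 7.45
x6: dx -2.48 dy 37.02 dz 11.30 rz 0.0942
```

```bash
python3 -m inch '[{"dx":-2.5,"dy":37,"dz":11,"rx":0,"ry":0,"rz":0.094,"hand":0},{"dx":-2.5,"dy":37,"dz":11,"rx":0,"ry":0,"rz":0.094,"hand":0},{"dx":-2.5,"dy":37,"dz":11,"rx":0,"ry":0,"rz":0.094,"hand":0},{"dx":-2.5,"dy":37,"dz":11,"rx":0,"ry":0,"rz":0.094,"hand":0},{"dx":-2.5,"dy":37,"dz":11,"rx":0,"ry":0,"rz":0.094,"hand":0},{"dx":-2.5,"dy":37,"dz":11,"rx":0,"ry":0,"rz":0.094,"hand":0},{"dx":0,"dy":0,"dz":0,"rx":0,"ry":0,"rz":0,"hand":0}]'; python3 plan.py .4376 .1114 .02 -.45 4; python3 snap.py top t5 225 315 90 190;python3 snap.py scene s5;
```

```text
clock: 8.15
position: [0.4357, 0.1081, 0.1401]
tool_rot: [3.14, 0.001, -0.457]
force: [-0.6, 0.7, 0.5]
grip_width: 0.0426
now [435.7 108.1 140.1] yaw -0.457 rp [3.14e+00 1.00e-03] q7 -1.76 w 42.6 F [-0.6  0.7  0.5] t 8.15
x4: dx 0.12 dy -0.99 dz 30.03 rz -0.0018
```

View pics/t5.png

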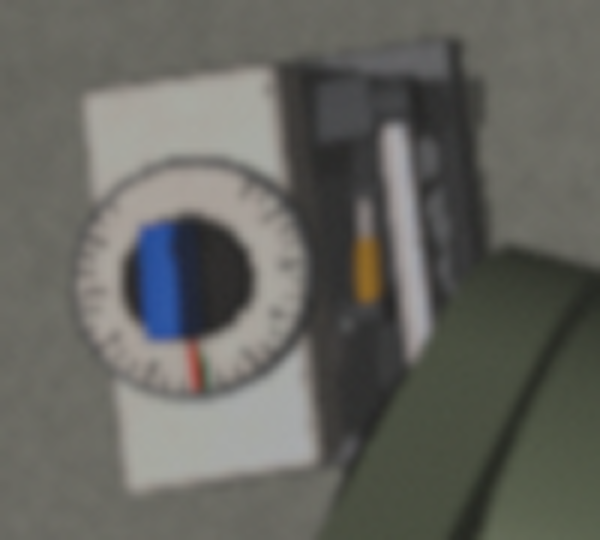

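View pics/s5.png

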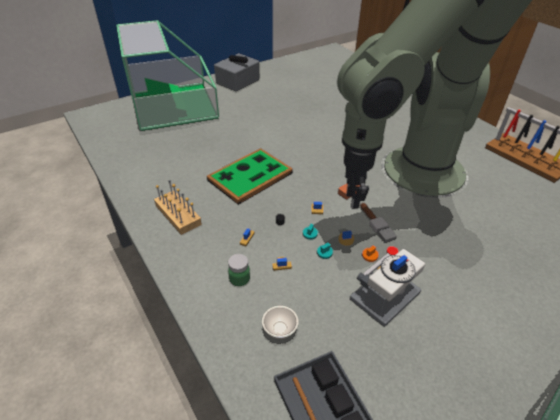

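```bash
cat > kn.py <<'E'
import sys
from h import *
def kn(p,v=True):
    q=p.astype(float)[225:315,90:150]; q=cv2.resize(q,None,fx=4,fy=4,interpolation=cv2.INTER_CUBIC)
    r=q[...,0]-(q[...,1]+q[...,2])/2; g=q[...,1]-(q[...,0]+q[...,2])/2
    out=[]
    for m in(r,g):
        w=np.clip(m-0.35*m.max(),0,None); vv,uu=np.mgrid[:q.shape[0],:q.shape[1]]
        cu,cv=(w*uu).sum()/w.sum(),(w*vv).sum()/w.sum(); out.append((225+(cv+.5)/4-.5,90+(cu+.5)/4-.5))
        P=px2w('top',*out[-1],.122); print(np.round(m.max()),np.round(out[-1],2),np.round(P*1000,1))
        c=np.array([.4785,.328]); d=P[:2]-c; print('angle',round(np.arctan2(d[1],d[0])%(2*np.pi)-np.pi,3), 'r',np.hypot(*d))
kn(np.load(sys.argv[1])['p'])
E
python3 kn.py pics/top0.npz; python3 kn.py pics/t5.npz
```

```text
123.0 [292.41 147.34] [437.  274.8 122. ]
angle 0.908 r 0.06743120040023332
37.0 [286.16 122.94] [448.7 323.1 122. ]
angle 0.162 r 0.030239341897266007
74.0 [282.24 127.46] [456.4 314.6 122. ]
angle 0.543 r 0.02585961695657898
12.0 [299.74 139.04] [422.7 290.5 122. ]
angle 0.591 r 0.06727113182086791
```

```bash
python3 - <<'E'
from h import *
for f in ('top0','t5'):
    q=np.load(f'pics/{f}.npz')['p'].astype(float)
    r=q[...,0]-(q[...,1]+q[...,2])/2; g=q[...,1]-(q[...,0]+q[...,2])/2
    print(f); 
    for nm,m in(('r',r),('g',g)):
        print(nm);print(np.round(m[279:294,118:129]).astype(int))
E
```

```text
top0
r
[[  2   2   1   2   1   2   2   2   3   5   6]
 [  2   2   4   2   2   4   4   4   4   6   6]
 [  5   6   6   6   5   6   6   6   7   6   6]
 [  9  10  10   8   6   6   8   8   8   7   6]
 [ 10  10  11   8   0   0   8  10   8   6   6]
 [ 10  10  10   5  -7 -11   2   9   8   8   8]
 [ 11  10  10   4 -10 -18  -4   8  10   9  10]
 [ 10  10  10   4  -8 -20  -6   6   8  10   9]
 [ 10  10   9   7  -5 -20  -8   5   8   8   8]
 [ 10  10   9   6  -2 -14 -10   2   6   6   6]
 [  8   8   8   7   3  -8  -7   1   4   2   2]
 [  4   5   4   4   2  -4  -4   0   0   0   0]
 [  1   2   2   1   0  -2   0   0   0   0  -1]
 [  2   0   1   1   0   1   0   0  -2  -2  -2]
 [  2   2   0   0   0   0   1   1  -1   0  -2]]
g
[[ 0  2  0  0  1 -1  0  0  0  0  1]
 [ 2  0 -1  0  0 -1  0  0  2  1  2]
 [ 0  0  0 -1  0  0  0  0  1  2  2]
 [ 0  0  0  0  4  2  1  1  2  1  2]
 [ 0  0  0  3 12 12  3  0  2  2  2]
 [ 0  0  1  6 22 25 10  2  1  2  2]
 [-1  0  0  7 24 34 16  2  0  0  0]
 [ 0  0  0  6 22 36 19  4  1  0  0]
 [ 0  0  0  4 19 34 22  5  0  0  0]
 [ 0  0  0  4 14 30 20  6  1  1  0]
 [ 0  0  0  1  8 18 16  4
[... 874 characters left out ...]
 -15 -12  -6  -4  -4   0   0   1   1   0]
 [-18 -16 -11  -6  -6  -2   0   0   1   2   2]
 [-13 -10  -7 -10 -10  -3   0   1   2   2   2]
 [ -4  -2  -6 -15 -16  -2   0   2   2   2   4]
 [  0   0  -6 -20 -20   0   4   2   2   2   2]
 [  0   0  -6 -22 -24   2   7   2   2   2   2]
 [  0   0  -4 -20 -27  -2  10   2   0   0   1]
 [  0   0  -5 -19 -30  -6  10   4   0   0   0]
 [  0   0  -4 -16 -30 -10  11   6   1   0   0]
 [  0   0  -2 -13 -28 -12  10   6   1   0   0]
 [  0   0  -1 -10 -22 -10   8   4   1   0   1]
 [  1   0  -1  -4 -10  -4   4   2   2   1   0]
 [  2   2   2   2   0   1   2   2   2   2   2]
 [  4   4   2   2   3   2   2   2   2   2   2]
 [  4   4   4   4   3   4   3   4   3   2   2]]
```

```bash
python3 -m inch '[{"dx":0.5,"dy":-4,"dz":36,"rx":0,"ry":0,"rz":0,"hand":0},{"dx":0,"dy":0,"dz":36,"rx":0,"ry":0,"rz":0,"hand":0},{"dx":0,"dy":0,"dz":30,"rx":0,"ry":0,"rz":0,"hand":0},{"dx":0,"dy":0,"dz":18,"rx":0,"ry":0,"rz":0,"hand":0},{"dx":0,"dy":0,"dz":4,"rx":0,"ry":0,"rz":0,"hand":0},{"dx":0,"dy":0,"dz":0,"rx":0,"ry":0,"rz":0,"hand":0.4}]' 40; python3 plan.py .4376 .1114 .014 -.45 1; python3 -m inch '[{"dx":0,"dy":0,"dz":0,"rx":0,"ry":0,"rz":0,"hand":0.8},{"dx":0,"dy":0,"dz":0,"rx":0,"ry":0,"rz":0,"hand":1},{"dx":0,"dy":0,"dz":0,"rx":0,"ry":0,"rz":0,"hand":1},{"dx":0,"dy":0,"dz":0,"rx":0,"ry":0,"rz":0,"hand":1}]';python3 plan.py .4376 .1114 .014 -.45 1; python3 snap.py scene s6 205 325 330 450
```

```text
clock: 8.85
position: [0.4403, 0.1158, 0.0165]
tool_rot: [-3.141, 0.0, -0.448]
force: [0.3, -0.7, 0.7]
grip_width: 0.0294
now [440.3 115.8  16.5] yaw -0.448 rp [-3.141  0.   ] q7 -1.54 w 29.4 F [ 0.3 -0.7  0.7] t 8.85
x1: dx -0.53 dy 5.17 dz 2.49 rz 0.0022
clock: 9.25
position: [0.4406, 0.1159, 0.0174]
tool_rot: [-3.14, -0.001, -0.448]
force: [-0.0, 1.6, 9.3]
grip_width: 0.0111
now [440.6 115.9  17.4] yaw -0.448 rp [-3.14e+00 -1.00e-03] q7 -1.54 w 11.1 F [-0.   1.6  9.3] t 9.25
x1: dx -0.73 dy 5.37 dz 3.35 rz 0.0019
```

View pics/s6.png

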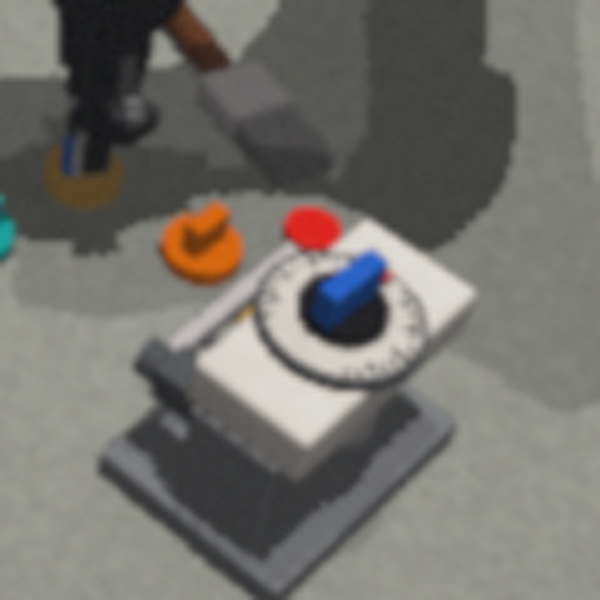

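```bash
python3 -m inch '[{"dx":0,"dy":0,"dz":-10,"rx":0,"ry":0,"rz":0,"hand":1},{"dx":0,"dy":0,"dz":-35,"rx":0,"ry":0,"rz":0,"hand":1},{"dx":0,"dy":0,"dz":-35,"rx":0,"ry":0,"rz":0,"hand":1},{"dx":0,"dy":0,"dz":0,"rx":0,"ry":0,"rz":0,"hand":1},{"dx":0,"dy":0,"dz":0,"rx":0,"ry":0,"rz":0,"hand":1}]';  python3 plan.py .5295 -.323 .1 -.45 11; python3 snap.py scene s7 170 290 280 400
```

```text
clock: 9.8
position: [0.4401, 0.1161, 0.0973]
tool_rot: [-3.14, -0.001, -0.448]
force: [-0.5, 1.1, -0.5]
grip_width: 0.0105
now [440.1 116.1  97.3] yaw -0.448 rp [-3.14e+00 -1.00e-03] q7 -1.68 w 10.5 F [-0.5  1.1 -0.5] t 9.8
x11: dx 24.64 dy 32.44 dz -0.28 rz 0.0002
```

View pics/s7.png

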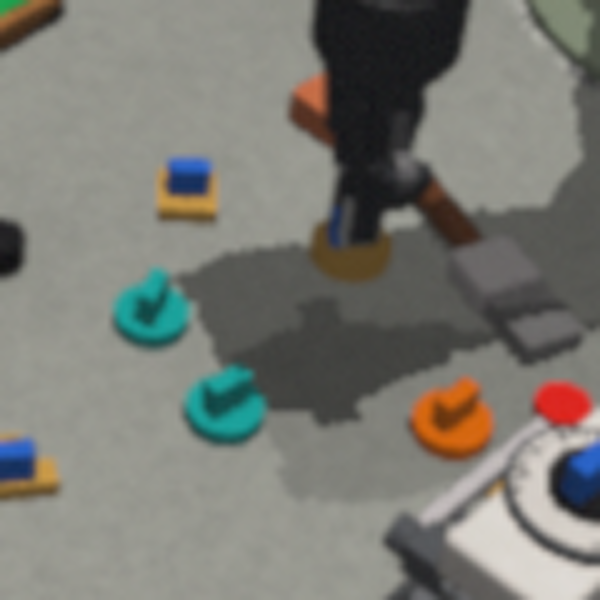

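```bash
python3 -m inch '[{"dx":27,"dy":35.7,"dz":0,"rx":0,"ry":0,"rz":0,"hand":1},{"dx":27,"dy":35.7,"dz":0,"rx":0,"ry":0,"rz":0,"hand":1},{"dx":27,"dy":35.7,"dz":0,"rx":0,"ry":0,"rz":0,"hand":1},{"dx":27,"dy":35.7,"dz":0,"rx":0,"ry":0,"rz":0,"hand":1},{"dx":27,"dy":35.7,"dz":0,"rx":0,"ry":0,"rz":0,"hand":1},{"dx":27,"dy":35.7,"dz":0,"rx":0,"ry":0,"rz":0,"hand":1},{"dx":27,"dy":35.7,"dz":0,"rx":0,"ry":0,"rz":0,"hand":1},{"dx":27,"dy":35.7,"dz":0,"rx":0,"ry":0,"rz":0,"hand":1},{"dx":27,"dy":35.7,"dz":0,"rx":0,"ry":0,"rz":0,"hand":1},{"dx":27,"dy":35.7,"dz":0,"rx":0,"ry":0,"rz":0,"hand":1}]' 40; python3 -m inch '[{"dx":0,"dy":0,"dz":20,"rx":0,"ry":0,"rz":0,"hand":1},{"dx":0,"dy":0,"dz":20,"rx":0,"ry":0,"rz":0,"hand":1},{"dx":0,"dy":0,"dz":0,"rx":0,"ry":0,"rz":0,"hand":1},{"dx":0,"dy":0,"dz":0,"rx":0,"ry":0,"rz":0,"hand":1}]'; python3 plan.py .5295 -.323 .04 -.45 1; python3 snap.py scene s8 130 220 190 310;  python3 snap.py top t8 180 320 360 480
```

```text
clock: 10.85
position: [0.5277, -0.3251, 0.0953]
tool_rot: [-3.141, 0.002, -0.449]
force: [1.4, 0.4, -0.8]
grip_width: 0.0107
clock: 11.25
position: [0.5278, -0.3234, 0.056]
tool_rot: [3.142, 0.001, -0.449]
force: [0.2, -0.3, -0.8]
grip_width: 0.011
now [ 527.8 -323.4   56. ] yaw -0.449 rp [3.142e+00 1.000e-03] q7 -1.0 w 11.0 F [ 0.2 -0.3 -0.8] t 11.25
x1: dx 1.43 dy -1.08 dz 16.04 rz 0.0009
```

View pics/s8.png

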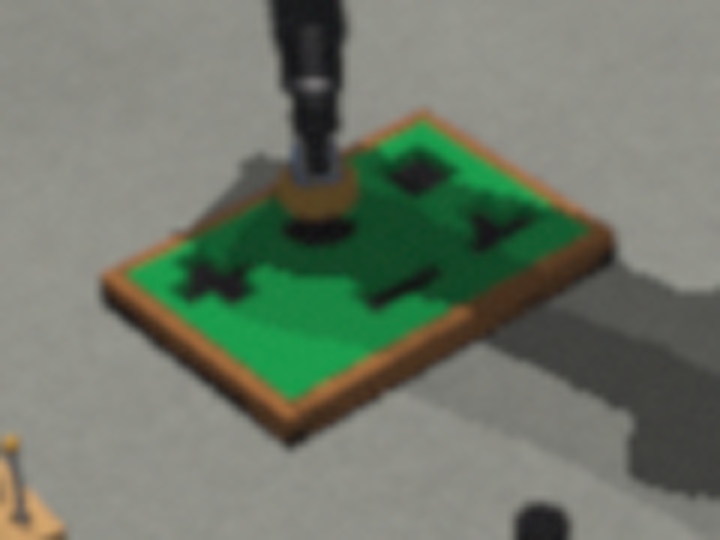

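View pics/t8.png

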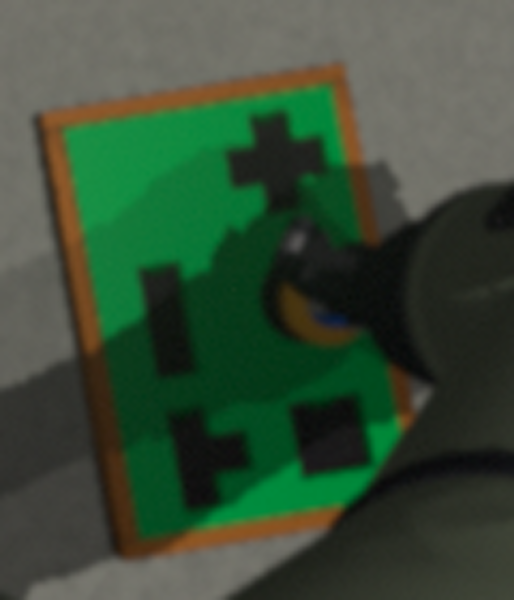

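```bash
python3 -m inch '[{"dx":1.4,"dy":-1.1,"dz":6,"rx":0,"ry":0,"rz":0,"hand":1},{"dx":0,"dy":0,"dz":6,"rx":0,"ry":0,"rz":0,"hand":1},{"dx":0,"dy":0,"dz":4,"rx":0,"ry":0,"rz":0,"hand":1},{"dx":0,"dy":0,"dz":0,"rx":0,"ry":0,"rz":0,"hand":1}]' 60;python3 -m inch '[{"dx":0,"dy":0,"dz":3,"rx":0,"ry":0,"rz":0,"hand":1},{"dx":0,"dy":0,"dz":3,"rx":0,"ry":0,"rz":0,"hand":1},{"dx":0,"dy":0,"dz":0,"rx":0,"ry":0,"rz":0,"hand":1}]'
```

```text
clock: 11.75
position: [0.5298, -0.3228, 0.0397]
tool_rot: [3.142, 0.001, -0.449]
force: [0.8, 0.4, -1.6]
grip_width: 0.0103
clock: 12.05
position: [0.5299, -0.322, 0.0342]
tool_rot: [-3.14, 0.001, -0.448]
force: [-0.0, 5.0, 0.0]
grip_width: 0.0106
```

```bash
python3 -m inch '[{"dx":-0.3,"dy":-0.7,"dz":3,"rx":0,"ry":0,"rz":0,"hand":1},{"dx":0,"dy":0,"dz":3,"rx":0,"ry":0,"rz":0,"hand":1},{"dx":0,"dy":0,"dz":1,"rx":0,"ry":0,"rz":0,"hand":1},{"dx":0,"dy":0,"dz":0,"rx":0,"ry":0,"rz":0,"hand":1}]'
```

```text
clock: 12.45
position: [0.5297, -0.3223, 0.0281]
tool_rot: [-3.141, 0.0, -0.449]
force: [-8.6, 6.6, 21.7]
grip_width: 0.0102
```

```bash
python3 -m inch '[{"dx":0,"dy":0,"dz":-1,"rx":0,"ry":0,"rz":0,"hand":0.5},{"dx":0,"dy":0,"dz":0,"rx":0,"ry":0,"rz":0,"hand":0.2},{"dx":0,"dy":0,"dz":0,"rx":0,"ry":0,"rz":0,"hand":0},{"dx":0,"dy":0,"dz":-10,"rx":0,"ry":0,"rz":0,"hand":0},{"dx":0,"dy":0,"dz":-30,"rx":0,"ry":0,"rz":0,"hand":0},{"dx":0,"dy":0,"dz":-30,"rx":0,"ry":0,"rz":0,"hand":0},{"dx":0,"dy":0,"dz":0,"rx":0,"ry":0,"rz":0,"hand":0},{"dx":0,"dy":0,"dz":0,"rx":0,"ry":0,"rz":0,"hand":0}]'; python3 plan.py .433 -.034 .1 -.63 8; python3 snap.py scene s9 130 220 190 310
```

```text
clock: 13.25
position: [0.5304, -0.3223, 0.0991]
tool_rot: [-3.141, -0.001, -0.449]
force: [0.1, 0.2, -0.3]
grip_width: 0.0427
now [ 530.4 -322.3   99.1] yaw -0.449 rp [-3.141e+00 -1.000e-03] q7 -1.03 w 42.7 F [ 0.1  0.2 -0.3] t 13.25
x8: dx -28.71 dy -25.03 dz -0.14 rz 0.0227
```

View pics/s9.png

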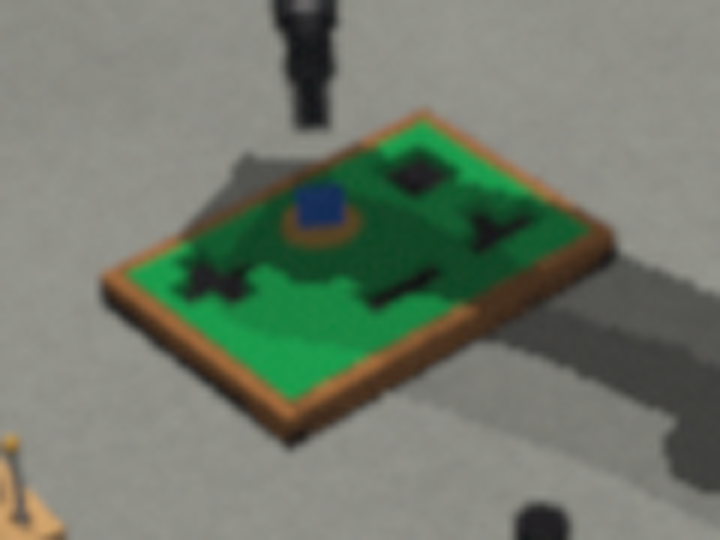

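```bash
python3 -m inch '[{"dx":-28.7,"dy":-25,"dz":0,"rx":0,"ry":0,"rz":0.0227,"hand":0},{"dx":-28.7,"dy":-25,"dz":0,"rx":0,"ry":0,"rz":0.0227,"hand":0},{"dx":-28.7,"dy":-25,"dz":0,"rx":0,"ry":0,"rz":0.0227,"hand":0},{"dx":-28.7,"dy":-25,"dz":0,"rx":0,"ry":0,"rz":0.0227,"hand":0},{"dx":-28.7,"dy":-25,"dz":0,"rx":0,"ry":0,"rz":0.0227,"hand":0},{"dx":-28.7,"dy":-25,"dz":0,"rx":0,"ry":0,"rz":0.0227,"hand":0},{"dx":-28.7,"dy":-25,"dz":0,"rx":0,"ry":0,"rz":0.0227,"hand":0},{"dx":-28.7,"dy":-25,"dz":0,"rx":0,"ry":0,"rz":0.0227,"hand":0},{"dx":0,"dy":0,"dz":0,"rx":0,"ry":0,"rz":0,"hand":0},{"dx":0,"dy":0,"dz":0,"rx":0,"ry":0,"rz":0,"hand":0}]'; python3 plan.py .433 -.034 .017 -.63 1; python3 snap.py scene s10 170 260 260 380
```

```text
clock: 14.3
position: [0.4324, -0.0337, 0.098]
tool_rot: [3.141, 0.0, -0.628]
force: [0.0, -0.4, 0.5]
grip_width: 0.0427
now [432.4 -33.7  98. ] yaw -0.628 rp [3.141 0.   ] q7 -1.5 w 42.7 F [ 0.  -0.4  0.5] t 14.3
x1: dx 0.74 dy -0.15 dz 80.95 rz 0.0019
```

View pics/s10.png

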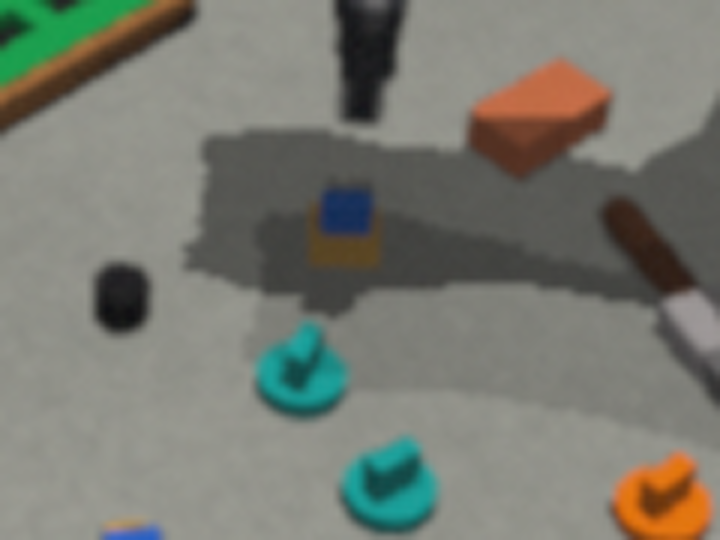

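```bash
python3 -m inch '[{"dx":0.7,"dy":0,"dz":35,"rx":0,"ry":0,"rz":0,"hand":0},{"dx":0,"dy":0,"dz":30,"rx":0,"ry":0,"rz":0,"hand":0},{"dx":0,"dy":0,"dz":16,"rx":0,"ry":0,"rz":0,"hand":0},{"dx":0,"dy":0,"dz":0,"rx":0,"ry":0,"rz":0,"hand":0},{"dx":0,"dy":0,"dz":0,"rx":0,"ry":0,"rz":0,"hand":0.4},{"dx":0,"dy":0,"dz":0,"rx":0,"ry":0,"rz":0,"hand":0.8},{"dx":0,"dy":0,"dz":0,"rx":0,"ry":0,"rz":0,"hand":1},{"dx":0,"dy":0,"dz":0,"rx":0,"ry":0,"rz":0,"hand":1},{"dx":0,"dy":0,"dz":0,"rx":0,"ry":0,"rz":0,"hand":1}]' 60; python3 -m inch '[{"dx":0,"dy":0,"dz":-10,"rx":0,"ry":0,"rz":0,"hand":1},{"dx":0,"dy":0,"dz":-35,"rx":0,"ry":0,"rz":0,"hand":1},{"dx":0,"dy":0,"dz":-30,"rx":0,"ry":0,"rz":0,"hand":1},{"dx":0,"dy":0,"dz":0,"rx":0,"ry":0,"rz":0,"hand":1},{"dx":0,"dy":0,"dz":0,"rx":0,"ry":0,"rz":0,"hand":1}]'; python3 plan.py .4584 -.3350 .08 .177 9;python3 snap.py scene s11 170 260 260 380
```

```text
clock: 15.25
position: [0.4337, -0.0351, 0.0183]
tool_rot: [-3.141, -0.002, -0.631]
force: [-0.7, -2.8, 6.2]
grip_width: 0.0103
clock: 15.75
position: [0.4337, -0.034, 0.093]
tool_rot: [-3.14, -0.001, -0.629]
force: [0.4, 0.5, -1.1]
grip_width: 0.0104
now [433.7 -34.   93. ] yaw -0.629 rp [-3.14e+00 -1.00e-03] q7 -1.49 w 10.4 F [ 0.4  0.5 -1.1] t 15.75
x9: dx 11.91 dy 32.35 dz 1.43 rz -0.0896
```

View pics/s11.png

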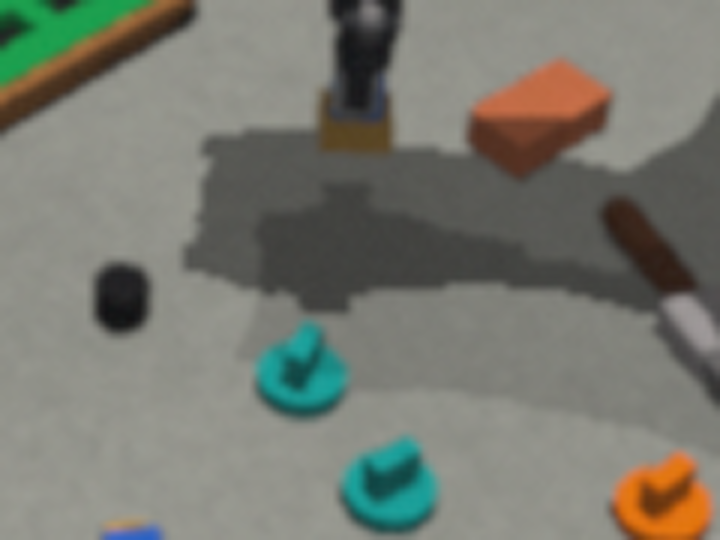

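```bash
python3 -m inch '[{"dx":11.9,"dy":32.3,"dz":0,"rx":0,"ry":0,"rz":-0.0896,"hand":1},{"dx":11.9,"dy":32.3,"dz":0,"rx":0,"ry":0,"rz":-0.0896,"hand":1},{"dx":11.9,"dy":32.3,"dz":0,"rx":0,"ry":0,"rz":-0.0896,"hand":1},{"dx":11.9,"dy":32.3,"dz":0,"rx":0,"ry":0,"rz":-0.0896,"hand":1},{"dx":11.9,"dy":32.3,"dz":0,"rx":0,"ry":0,"rz":-0.0896,"hand":1},{"dx":11.9,"dy":32.3,"dz":0,"rx":0,"ry":0,"rz":-0.0896,"hand":1},{"dx":11.9,"dy":32.3,"dz":0,"rx":0,"ry":0,"rz":-0.0896,"hand":1},{"dx":11.9,"dy":32.3,"dz":0,"rx":0,"ry":0,"rz":-0.0896,"hand":1},{"dx":11.9,"dy":32.3,"dz":0,"rx":0,"ry":0,"rz":-0.0896,"hand":1}]'; python3 -m inch '[{"dx":0,"dy":0,"dz":20,"rx":0,"ry":0,"rz":0,"hand":1},{"dx":0,"dy":0,"dz":20,"rx":0,"ry":0,"rz":0,"hand":1},{"dx":0,"dy":0,"dz":0,"rx":0,"ry":0,"rz":0,"hand":1},{"dx":0,"dy":0,"dz":0,"rx":0,"ry":0,"rz":0,"hand":1}]'; python3 plan.py .4584 -.3350 .044 .177 1; python3 snap.py scene s12 130 220 190 310;  python3 snap.py top t12 180 320 360 480
```

```text
clock: 16.7
position: [0.4571, -0.3366, 0.0914]
tool_rot: [-3.14, 0.001, 0.179]
force: [0.8, 0.9, -0.4]
grip_width: 0.0106
clock: 17.1
position: [0.4571, -0.3351, 0.052]
tool_rot: [-3.141, 0.001, 0.176]
force: [0.7, -0.1, -1.1]
grip_width: 0.0104
now [ 457.1 -335.1   52. ] yaw 0.176 rp [-3.141e+00  1.000e-03] q7 -0.41 w 10.4 F [ 0.7 -0.1 -1.1] t 17.1
x1: dx 1.32 dy 0.11 dz 8.00 rz -0.0015
```

View pics/s12.png

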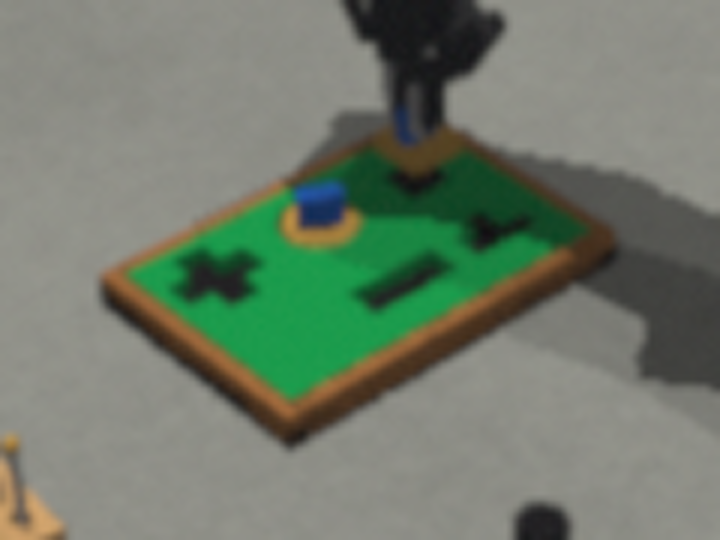

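View pics/t12.png

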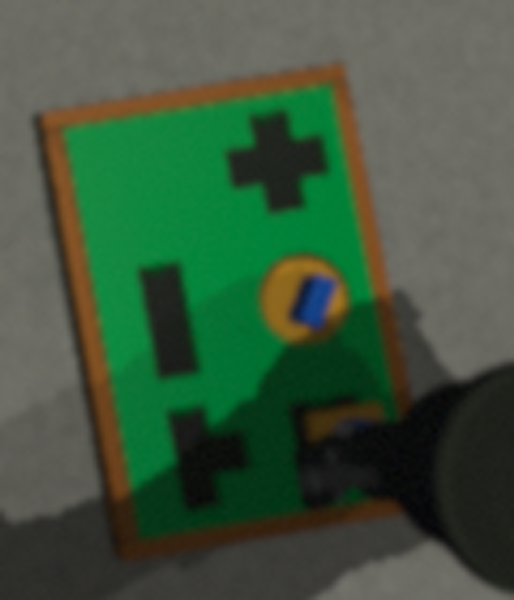

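```bash
python3 - <<'E'
from fit import *
for n,f in (('top','t12'),('scene','s12')):
    p=np.load(f'pics/{f}.npz')['p']
    b,y,s=masks(p)
    q,c=fit(n,p,'disc',.529,-.322,[-.45],14,.011); print(n,np.round(q*1000,1),c)
E
python3 -m inch '[{"dx":1.2,"dy":0,"dz":5,"rx":0,"ry":0,"rz":0,"hand":1},{"dx":0,"dy":0,"dz":5,"rx":0,"ry":0,"rz":0,"hand":1},{"dx":0,"dy":0,"dz":3,"rx":0,"ry":0,"rz":0,"hand":1},{"dx":0,"dy":0,"dz":0,"rx":0,"ry":0,"rz":0,"hand":1}]'; python3 -m inch '[{"dx":0,"dy":0,"dz":3,"rx":0,"ry":0,"rz":0,"hand":1},{"dx":0,"dy":0,"dz":2,"rx":0,"ry":0,"rz":0,"hand":1},{"dx":0,"dy":0,"dz":0,"rx":0,"ry":0,"rz":0,"hand":1}]'
```

```text
top [ 528.9 -322.6 -117.1] 537.9897758608594
scene [ 525.3 -326.4   11.7] 459.99742952910185
clock: 17.6
position: [0.4592, -0.3348, 0.0391]
tool_rot: [3.142, -0.0, 0.176]
force: [4.2, 1.1, -1.9]
grip_width: 0.01
clock: 17.9
position: [0.4592, -0.3349, 0.0341]
tool_rot: [3.141, -0.0, 0.176]
force: [4.4, 1.7, -3.3]
grip_width: 0.0102
```

```bash
python3 -m inch '[{"dx":0.3,"dy":0,"dz":3,"rx":0,"ry":0,"rz":0,"hand":1},{"dx":0,"dy":0,"dz":2,"rx":0,"ry":0,"rz":0,"hand":1},{"dx":0,"dy":0,"dz":0.5,"rx":0,"ry":0,"rz":0,"hand":1},{"dx":0,"dy":0,"dz":0,"rx":0,"ry":0,"rz":0,"hand":1}]'
```

```text
clock: 18.3
position: [0.4594, -0.3349, 0.0293]
tool_rot: [-3.141, -0.001, 0.176]
force: [1.0, 5.8, 16.9]
grip_width: 0.0107
```

```bash
python3 -m inch '[{"dx":0,"dy":0,"dz":-1,"rx":0,"ry":0,"rz":0,"hand":0.5},{"dx":0,"dy":0,"dz":0,"rx":0,"ry":0,"rz":0,"hand":0.2},{"dx":0,"dy":0,"dz":0,"rx":0,"ry":0,"rz":0,"hand":0},{"dx":0,"dy":0,"dz":-10,"rx":0,"ry":0,"rz":0,"hand":0},{"dx":0,"dy":0,"dz":-30,"rx":0,"ry":0,"rz":0,"hand":0},{"dx":0,"dy":0,"dz":-30,"rx":0,"ry":0,"rz":0,"hand":0},{"dx":0,"dy":0,"dz":0,"rx":0,"ry":0,"rz":0,"hand":0},{"dx":0,"dy":0,"dz":0,"rx":0,"ry":0,"rz":0,"hand":0}]'; python3 plan.py .674 -.0432 .1 .594 9; python3 snap.py scene s13 
```

```text
clock: 19.1
position: [0.4594, -0.3349, 0.1006]
tool_rot: [3.141, -0.001, 0.176]
force: [0.1, 0.4, -0.8]
grip_width: 0.0427
now [ 459.4 -334.9  100.6] yaw 0.176 rp [ 3.141e+00 -1.000e-03] q7 -0.45 w 42.7 F [ 0.1  0.4 -0.8] t 19.1
x9: dx 34.02 dy -22.03 dz 0.08 rz -0.0464
```

View pics/s13.png

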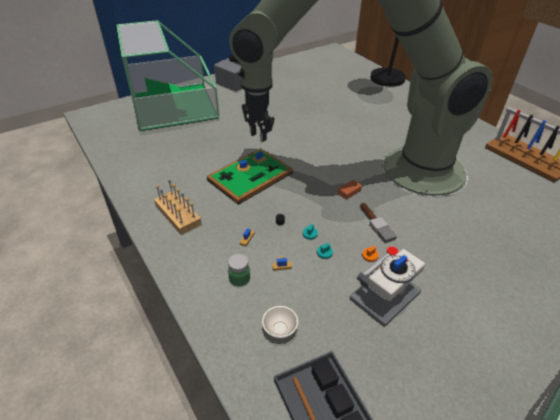

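Square and disc sit in the foam (≈(258,158), (242,165)); bar still at (247,237), tee at (282,264). On to the bar.

```bash
python3 -m inch '[{"dx":34,"dy":-22,"dz":0,"rx":0,"ry":0,"rz":-0.0464,"hand":0},{"dx":34,"dy":-22,"dz":0,"rx":0,"ry":0,"rz":-0.0464,"hand":0},{"dx":34,"dy":-22,"dz":0,"rx":0,"ry":0,"rz":-0.0464,"hand":0},{"dx":34,"dy":-22,"dz":0,"rx":0,"ry":0,"rz":-0.0464,"hand":0},{"dx":34,"dy":-22,"dz":0,"rx":0,"ry":0,"rz":-0.0464,"hand":0},{"dx":34,"dy":-22,"dz":0,"rx":0,"ry":0,"rz":-0.0464,"hand":0},{"dx":34,"dy":-22,"dz":0,"rx":0,"ry":0,"rz":-0.0464,"hand":0},{"dx":34,"dy":-22,"dz":0,"rx":0,"ry":0,"rz":-0.0464,"hand":0},{"dx":34,"dy":-22,"dz":0,"rx":0,"ry":0,"rz":-0.0464,"hand":0},{"dx":0,"dy":0,"dz":0,"rx":0,"ry":0,"rz":0,"hand":0}]'; python3 -m inch '[{"dx":0,"dy":0,"dz":0,"rx":0,"ry":0,"rz":0,"hand":0}]'; python3 plan.py .674 -.0432 .017 .594 1; python3 snap.py scene s14 200 290 200 320;python3 snap.py top t14 140 260 220 380
```

```text
clock: 20.15
position: [0.675, -0.0368, 0.0981]
tool_rot: [-3.139, -0.001, 0.602]
force: [-0.4, -0.3, -0.0]
grip_width: 0.0429
clock: 20.25
position: [0.6732, -0.0428, 0.0985]
tool_rot: [-3.141, 0.002, 0.595]
force: [-0.6, -0.7, -0.4]
grip_width: 0.0426
now [673.2 -42.8  98.5] yaw 0.595 rp [-3.141e+00  2.000e-03] q7 -0.69 w 42.6 F [-0.6 -0.7 -0.4] t 20.25
x1: dx 0.57 dy 0.89 dz 81.52 rz 0.0010
```

View pics/s14.png

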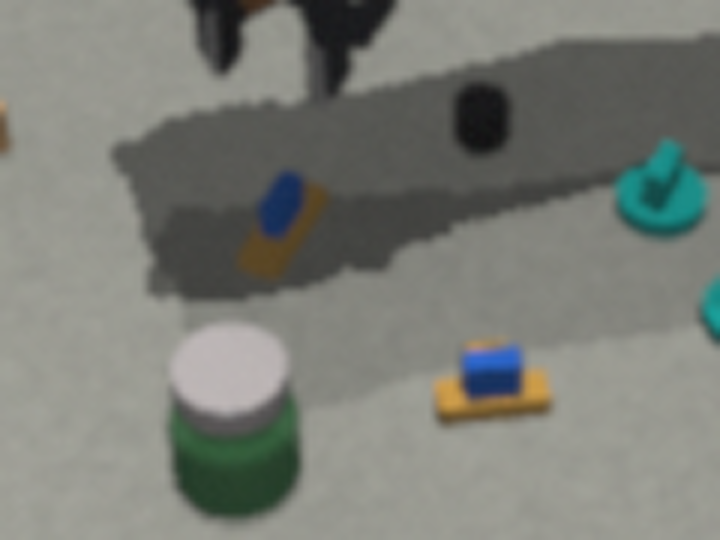

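View pics/t14.png

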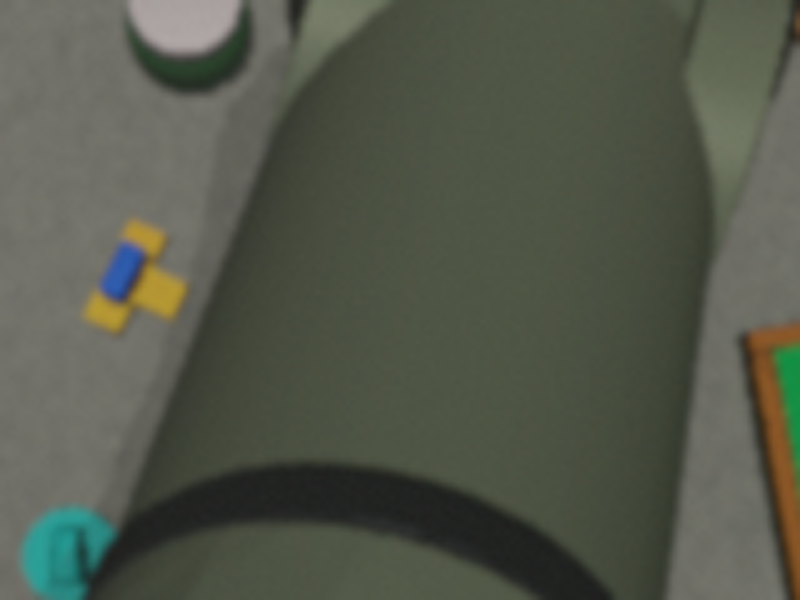

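```bash
python3 -m inch '[{"dx":0.5,"dy":0.4,"dz":35,"rx":0,"ry":0,"rz":0,"hand":0},{"dx":0,"dy":0,"dz":30,"rx":0,"ry":0,"rz":0,"hand":0},{"dx":0,"dy":0,"dz":16,"rx":0,"ry":0,"rz":0,"hand":0},{"dx":0,"dy":0,"dz":0,"rx":0,"ry":0,"rz":0,"hand":0},{"dx":0,"dy":0,"dz":0,"rx":0,"ry":0,"rz":0,"hand":0.4},{"dx":0,"dy":0,"dz":0,"rx":0,"ry":0,"rz":0,"hand":0.8},{"dx":0,"dy":0,"dz":0,"rx":0,"ry":0,"rz":0,"hand":1},{"dx":0,"dy":0,"dz":0,"rx":0,"ry":0,"rz":0,"hand":1},{"dx":0,"dy":0,"dz":0,"rx":0,"ry":0,"rz":0,"hand":1}]' 60; python3 -m inch '[{"dx":0,"dy":0,"dz":-10,"rx":0,"ry":0,"rz":0,"hand":1},{"dx":0,"dy":0,"dz":-35,"rx":0,"ry":0,"rz":0,"hand":1},{"dx":0,"dy":0,"dz":-30,"rx":0,"ry":0,"rz":0,"hand":1},{"dx":0,"dy":0,"dz":0,"rx":0,"ry":0,"rz":0,"hand":1},{"dx":0,"dy":0,"dz":0,"rx":0,"ry":0,"rz":0,"hand":1}]'; python3 plan.py .5165 -.2513 .08 .177 7;python3 snap.py scene s15 200 290 200 320
```

```text
clock: 21.25
position: [0.6751, -0.0438, 0.0203]
tool_rot: [3.14, -0.002, 0.594]
force: [-1.5, -0.6, 7.8]
grip_width: 0.0102
clock: 21.75
position: [0.6747, -0.0434, 0.095]
tool_rot: [3.141, -0.002, 0.594]
force: [0.2, 0.5, -2.2]
grip_width: 0.0101
now [674.7 -43.4  95. ] yaw 0.594 rp [ 3.141e+00 -2.000e-03] q7 -0.69 w 10.1 F [ 0.2  0.5 -2.2] t 21.75
x7: dx -32.90 dy 18.19 dz 2.10 rz 0.0596
```

View pics/s15.png

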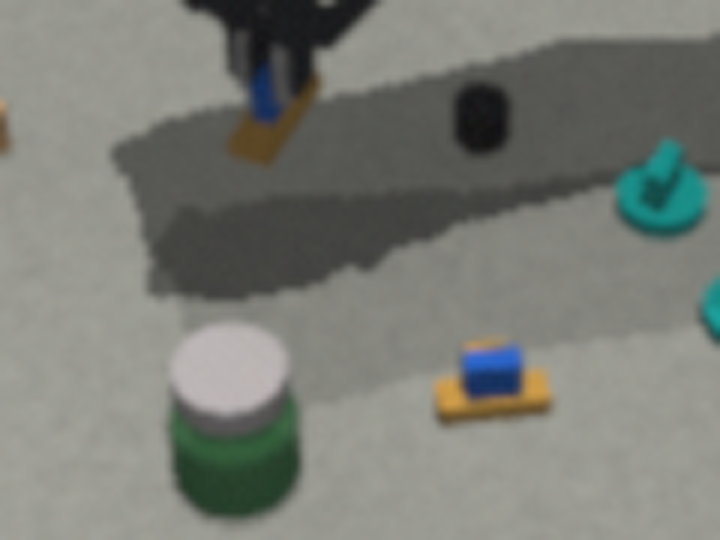

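```bash
python3 -m inch '[{"dx":-32.8,"dy":18.2,"dz":0,"rx":0,"ry":0,"rz":0.0596,"hand":1},{"dx":-32.8,"dy":18.2,"dz":0,"rx":0,"ry":0,"rz":0.0596,"hand":1},{"dx":-32.8,"dy":18.2,"dz":0,"rx":0,"ry":0,"rz":0.0596,"hand":1},{"dx":-32.8,"dy":18.2,"dz":0,"rx":0,"ry":0,"rz":0.0596,"hand":1},{"dx":-32.8,"dy":18.2,"dz":0,"rx":0,"ry":0,"rz":0.0596,"hand":1},{"dx":-32.8,"dy":18.2,"dz":0,"rx":0,"ry":0,"rz":0.0596,"hand":1},{"dx":-32.8,"dy":18.2,"dz":0,"rx":0,"ry":0,"rz":0.0596,"hand":1},{"dx":0,"dy":0,"dz":0,"rx":0,"ry":0,"rz":0,"hand":1}]'; python3 -m inch '[{"dx":0,"dy":0,"dz":20,"rx":0,"ry":0,"rz":0,"hand":1},{"dx":0,"dy":0,"dz":20,"rx":0,"ry":0,"rz":0,"hand":1},{"dx":0,"dy":0,"dz":0,"rx":0,"ry":0,"rz":0,"hand":1},{"dx":0,"dy":0,"dz":0,"rx":0,"ry":0,"rz":0,"hand":1}]'; python3 plan.py .5173 -.2512 .044 .177 1; python3 snap.py scene s16 130 220 190 310;  python3 snap.py top t16 180 320 360 480
```

```text
clock: 22.6
position: [0.5124, -0.2551, 0.0934]
tool_rot: [3.141, 0.003, 0.168]
force: [1.8, 0.0, -0.9]
grip_width: 0.0102
clock: 23.0
position: [0.5164, -0.2512, 0.0536]
tool_rot: [-3.141, 0.001, 0.177]
force: [0.4, -0.5, -0.2]
grip_width: 0.0103
now [ 516.4 -251.2   53.6] yaw 0.177 rp [-3.141e+00  1.000e-03] q7 -0.58 w 10.3 F [ 0.4 -0.5 -0.2] t 23.0
x1: dx 0.84 dy 0.20 dz 9.64 rz -0.0005
```

View pics/s16.png

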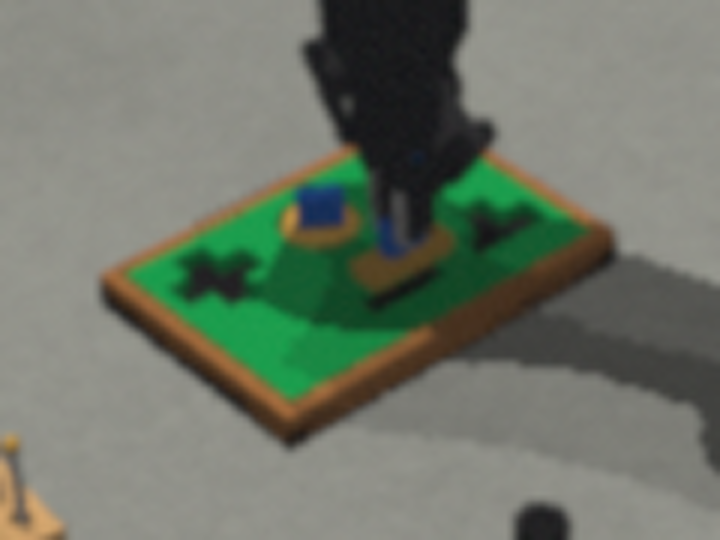

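View pics/t16.png

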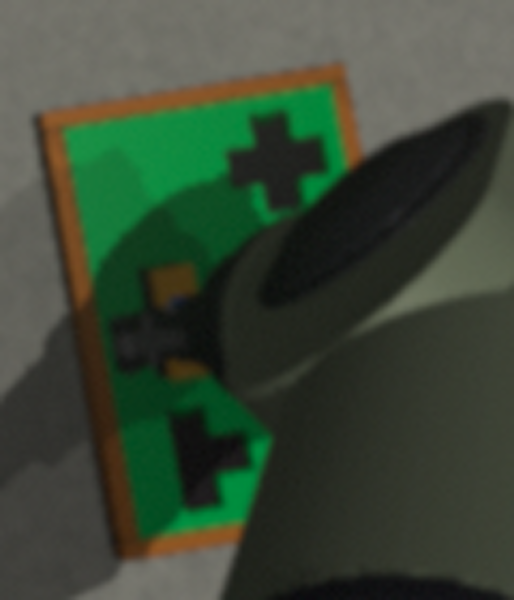

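```bash
python3 -m inch '[{"dx":0.8,"dy":0.2,"dz":5,"rx":0,"ry":0,"rz":0,"hand":1},{"dx":0,"dy":0,"dz":5,"rx":0,"ry":0,"rz":0,"hand":1},{"dx":0,"dy":0,"dz":3,"rx":0,"ry":0,"rz":0,"hand":1},{"dx":0,"dy":0,"dz":0,"rx":0,"ry":0,"rz":0,"hand":1}]'; python3 -m inch '[{"dx":0,"dy":0,"dz":3,"rx":0,"ry":0,"rz":0,"hand":1},{"dx":0,"dy":0,"dz":2,"rx":0,"ry":0,"rz":0,"hand":1},{"dx":0,"dy":0,"dz":0,"rx":0,"ry":0,"rz":0,"hand":1}]'
```

```text
clock: 23.5
position: [0.5172, -0.2513, 0.0404]
tool_rot: [-3.141, 0.001, 0.176]
force: [-1.0, -0.6, 0.5]
grip_width: 0.0102
clock: 23.8
position: [0.5171, -0.2515, 0.0356]
tool_rot: [-3.141, 0.001, 0.176]
force: [-2.3, -1.2, -2.0]
grip_width: 0.0103
```

```bash
python3 -m inch '[{"dx":0,"dy":0,"dz":3,"rx":0,"ry":0,"rz":0,"hand":1},{"dx":0,"dy":0,"dz":2,"rx":0,"ry":0,"rz":0,"hand":1},{"dx":0,"dy":0,"dz":0,"rx":0,"ry":0,"rz":0,"hand":1},{"dx":0,"dy":0,"dz":0,"rx":0,"ry":0,"rz":0,"hand":1}]'
```

```text
clock: 24.2
position: [0.5171, -0.2515, 0.0313]
tool_rot: [-3.141, 0.0, 0.176]
force: [-7.9, 2.1, 16.3]
grip_width: 0.0101
```

```bash
python3 -m inch '[{"dx":0,"dy":0,"dz":-1,"rx":0,"ry":0,"rz":0,"hand":0.5},{"dx":0,"dy":0,"dz":0,"rx":0,"ry":0,"rz":0,"hand":0.2},{"dx":0,"dy":0,"dz":0,"rx":0,"ry":0,"rz":0,"hand":0},{"dx":0,"dy":0,"dz":-10,"rx":0,"ry":0,"rz":0,"hand":0},{"dx":0,"dy":0,"dz":-30,"rx":0,"ry":0,"rz":0,"hand":0},{"dx":0,"dy":0,"dz":-30,"rx":0,"ry":0,"rz":0,"hand":0},{"dx":0,"dy":0,"dz":0,"rx":0,"ry":0,"rz":0,"hand":0},{"dx":0,"dy":0,"dz":0,"rx":0,"ry":0,"rz":0,"hand":0}]'; python3 plan.py .6475 .0964 .1 -.455 9; python3 snap.py scene s17 130 290 180 340
```

```text
clock: 25.0
position: [0.518, -0.2512, 0.1026]
tool_rot: [3.141, -0.001, 0.177]
force: [-0.4, 0.5, -0.1]
grip_width: 0.0426
now [ 518.  -251.2  102.6] yaw 0.177 rp [ 3.141e+00 -1.000e-03] q7 -0.62 w 42.6 F [-0.4  0.5 -0.1] t 25.0
x9: dx 10.48 dy -40.57 dz 0.30 rz 0.0702
```

View pics/s17.png

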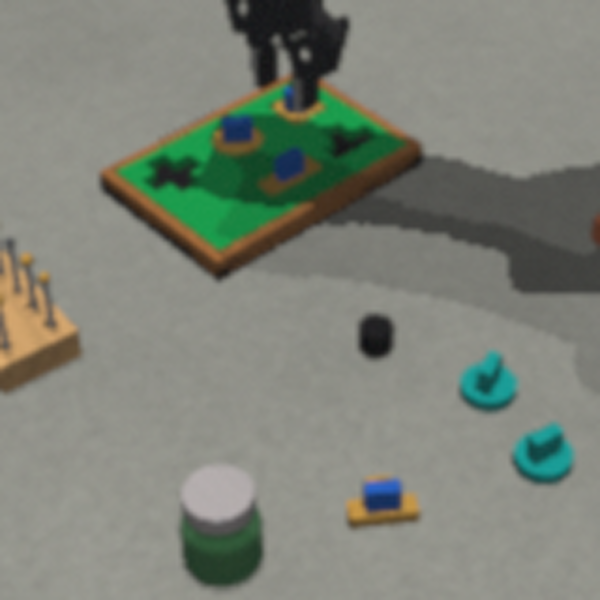

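```bash
python3 -m inch '[{"dx":10.5,"dy":-40.6,"dz":0,"rx":0,"ry":0,"rz":0.0702,"hand":0},{"dx":10.5,"dy":-40.6,"dz":0,"rx":0,"ry":0,"rz":0.0702,"hand":0},{"dx":10.5,"dy":-40.6,"dz":0,"rx":0,"ry":0,"rz":0.0702,"hand":0},{"dx":10.5,"dy":-40.6,"dz":0,"rx":0,"ry":0,"rz":0.0702,"hand":0},{"dx":10.5,"dy":-40.6,"dz":0,"rx":0,"ry":0,"rz":0.0702,"hand":0},{"dx":10.5,"dy":-40.6,"dz":0,"rx":0,"ry":0,"rz":0.0702,"hand":0},{"dx":10.5,"dy":-40.6,"dz":0,"rx":0,"ry":0,"rz":0.0702,"hand":0},{"dx":10.5,"dy":-40.6,"dz":0,"rx":0,"ry":0,"rz":0.0702,"hand":0},{"dx":10.5,"dy":-40.6,"dz":0,"rx":0,"ry":0,"rz":0.0702,"hand":0},{"dx":0,"dy":0,"dz":0,"rx":0,"ry":0,"rz":0,"hand":0}]'; python3 -m inch '[{"dx":0,"dy":0,"dz":0,"rx":0,"ry":0,"rz":0,"hand":0},{"dx":0,"dy":0,"dz":0,"rx":0,"ry":0,"rz":0,"hand":0}]'; python3 plan.py .6475 .0964 .018 -.455 1; python3 snap.py scene s18 220 290 220 340
```

```text
clock: 26.05
position: [0.6487, 0.1024, 0.0998]
tool_rot: [-3.141, 0.001, -0.451]
force: [-1.3, -0.6, -0.9]
grip_width: 0.0428
clock: 26.25
position: [0.6467, 0.0952, 0.1012]
tool_rot: [3.14, 0.001, -0.456]
force: [0.2, -0.1, 0.8]
grip_width: 0.043
now [646.7  95.2 101.2] yaw -0.456 rp [3.14e+00 1.00e-03] q7 -1.72 w 43.0 F [ 0.2 -0.1  0.8] t 26.25
x1: dx 0.27 dy -1.53 dz 83.21 rz -0.0013
```

View pics/s18.png

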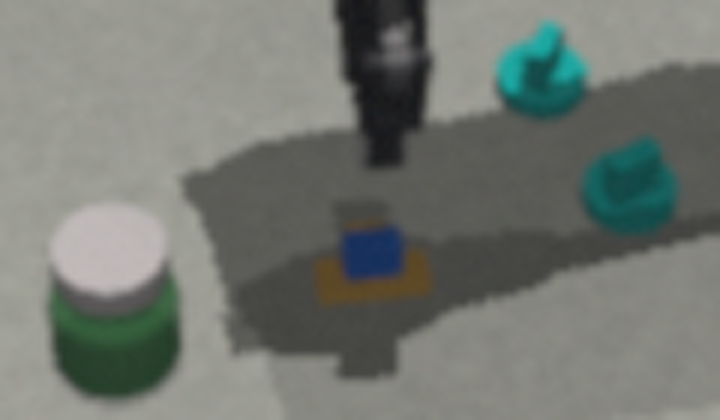

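```bash
python3 -m inch '[{"dx":0.2,"dy":-1.2,"dz":35,"rx":0,"ry":0,"rz":0,"hand":0},{"dx":0,"dy":0,"dz":30,"rx":0,"ry":0,"rz":0,"hand":0},{"dx":0,"dy":0,"dz":18,"rx":0,"ry":0,"rz":0,"hand":0},{"dx":0,"dy":0,"dz":0,"rx":0,"ry":0,"rz":0,"hand":0},{"dx":0,"dy":0,"dz":0,"rx":0,"ry":0,"rz":0,"hand":0.4},{"dx":0,"dy":0,"dz":0,"rx":0,"ry":0,"rz":0,"hand":0.8},{"dx":0,"dy":0,"dz":0,"rx":0,"ry":0,"rz":0,"hand":1},{"dx":0,"dy":0,"dz":0,"rx":0,"ry":0,"rz":0,"hand":1},{"dx":0,"dy":0,"dz":0,"rx":0,"ry":0,"rz":0,"hand":1}]' 60; python3 -m inch '[{"dx":0,"dy":0,"dz":-10,"rx":0,"ry":0,"rz":0,"hand":1},{"dx":0,"dy":0,"dz":-35,"rx":0,"ry":0,"rz":0,"hand":1},{"dx":0,"dy":0,"dz":-30,"rx":0,"ry":0,"rz":0,"hand":1},{"dx":0,"dy":0,"dz":0,"rx":0,"ry":0,"rz":0,"hand":1},{"dx":0,"dy":0,"dz":0,"rx":0,"ry":0,"rz":0,"hand":1}]'; python3 plan.py .4465 -.2640 .09 .177 10;python3 snap.py scene s19 220 290 220 340
```

```text
clock: 27.2
position: [0.6489, 0.0973, 0.0205]
tool_rot: [-3.14, -0.002, -0.455]
force: [-1.1, -0.7, 6.4]
grip_width: 0.0102
clock: 27.7
position: [0.6485, 0.0979, 0.0952]
tool_rot: [-3.14, -0.001, -0.455]
force: [0.1, 0.9, -0.6]
grip_width: 0.0104
now [648.5  97.9  95.2] yaw -0.455 rp [-3.14e+00 -1.00e-03] q7 -1.71 w 10.4 F [ 0.1  0.9 -0.6] t 27.7
x10: dx -13.99 dy 39.74 dz 0.45 rz -0.0632
```

View pics/s19.png

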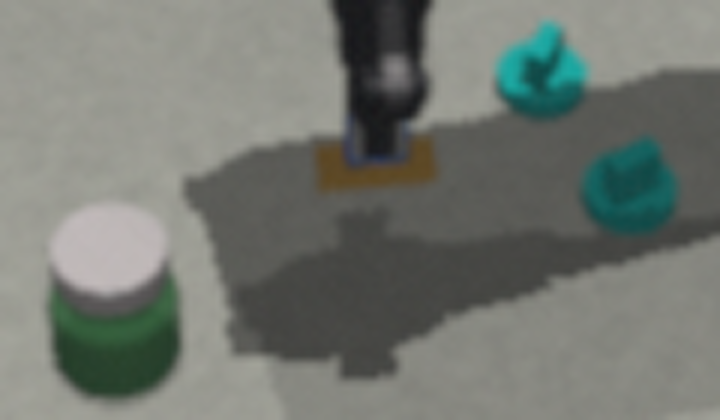

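```bash
python3 -m inch '[{"dx":-14,"dy":39.7,"dz":0,"rx":0,"ry":0,"rz":-0.0632,"hand":1},{"dx":-14,"dy":39.7,"dz":0,"rx":0,"ry":0,"rz":-0.0632,"hand":1},{"dx":-14,"dy":39.7,"dz":0,"rx":0,"ry":0,"rz":-0.0632,"hand":1},{"dx":-14,"dy":39.7,"dz":0,"rx":0,"ry":0,"rz":-0.0632,"hand":1},{"dx":-14,"dy":39.7,"dz":0,"rx":0,"ry":0,"rz":-0.0632,"hand":1},{"dx":-14,"dy":39.7,"dz":0,"rx":0,"ry":0,"rz":-0.0632,"hand":1},{"dx":-14,"dy":39.7,"dz":0,"rx":0,"ry":0,"rz":-0.0632,"hand":1},{"dx":-14,"dy":39.7,"dz":0,"rx":0,"ry":0,"rz":-0.0632,"hand":1},{"dx":-14,"dy":39.7,"dz":0,"rx":0,"ry":0,"rz":-0.0632,"hand":1},{"dx":-14,"dy":39.7,"dz":0,"rx":0,"ry":0,"rz":-0.0632,"hand":1}]'; python3 -m inch '[{"dx":0,"dy":0,"dz":20,"rx":0,"ry":0,"rz":0,"hand":1},{"dx":0,"dy":0,"dz":20,"rx":0,"ry":0,"rz":0,"hand":1},{"dx":0,"dy":0,"dz":0,"rx":0,"ry":0,"rz":0,"hand":1},{"dx":0,"dy":0,"dz":0,"rx":0,"ry":0,"rz":0,"hand":1}]'; python3 plan.py .4466 -.2639 .044 .177 1; python3 snap.py scene s20 130 220 190 310;  python3 snap.py top t20 180 320 360 480
```

```text
clock: 28.75
position: [0.4447, -0.2651, 0.0933]
tool_rot: [-3.141, 0.001, 0.179]
force: [0.8, -0.3, -0.7]
grip_width: 0.0099
clock: 29.15
position: [0.4455, -0.2638, 0.0537]
tool_rot: [-3.141, 0.001, 0.177]
force: [0.4, 0.5, -0.2]
grip_width: 0.0102
now [ 445.5 -263.8   53.7] yaw 0.177 rp [-3.141e+00  1.000e-03] q7 -0.48 w 10.2 F [ 0.4  0.5 -0.2] t 29.15
x1: dx 1.03 dy 0.26 dz 9.73 rz -0.0005
```

View pics/s20.png

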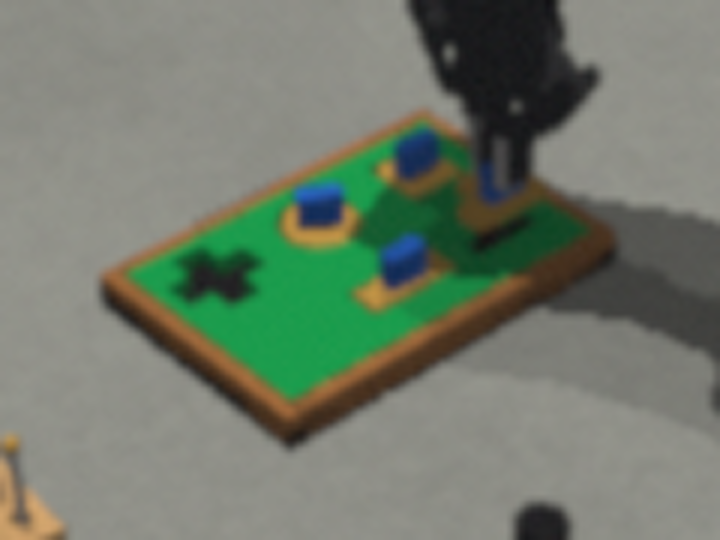

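View pics/t20.png

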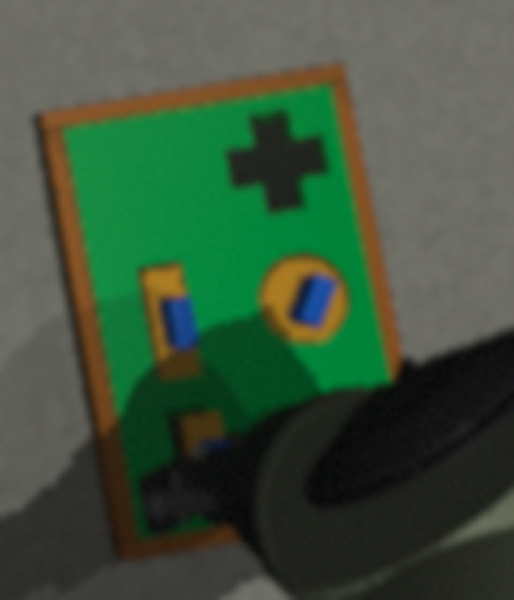

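```bash
python3 -m inch '[{"dx":1,"dy":0.2,"dz":5,"rx":0,"ry":0,"rz":0,"hand":1},{"dx":0,"dy":0,"dz":5,"rx":0,"ry":0,"rz":0,"hand":1},{"dx":0,"dy":0,"dz":3,"rx":0,"ry":0,"rz":0,"hand":1},{"dx":0,"dy":0,"dz":0,"rx":0,"ry":0,"rz":0,"hand":1}]'; python3 -m inch '[{"dx":0,"dy":0,"dz":3,"rx":0,"ry":0,"rz":0,"hand":1},{"dx":0,"dy":0,"dz":2,"rx":0,"ry":0,"rz":0,"hand":1},{"dx":0,"dy":0,"dz":0,"rx":0,"ry":0,"rz":0,"hand":1}]'
```

```text
clock: 29.65
position: [0.4468, -0.2638, 0.0404]
tool_rot: [-3.141, 0.001, 0.177]
force: [0.1, -0.7, -0.4]
grip_width: 0.0101
clock: 29.95
position: [0.4466, -0.2639, 0.0355]
tool_rot: [-3.141, 0.001, 0.176]
force: [-2.6, 0.1, -0.5]
grip_width: 0.01
```

```bash
python3 -m inch '[{"dx":0,"dy":0,"dz":3,"rx":0,"ry":0,"rz":0,"hand":1},{"dx":0,"dy":0,"dz":2,"rx":0,"ry":0,"rz":0,"hand":1},{"dx":0,"dy":0,"dz":0,"rx":0,"ry":0,"rz":0,"hand":1},{"dx":0,"dy":0,"dz":0,"rx":0,"ry":0,"rz":0,"hand":1}]'
```

```text
clock: 30.35
position: [0.4466, -0.2639, 0.0314]
tool_rot: [-3.141, -0.0, 0.176]
force: [-8.5, 5.0, 23.5]
grip_width: 0.0101
```

```bash
python3 -m inch '[{"dx":0,"dy":0,"dz":-1,"rx":0,"ry":0,"rz":0,"hand":0.5},{"dx":0,"dy":0,"dz":0,"rx":0,"ry":0,"rz":0,"hand":0.2},{"dx":0,"dy":0,"dz":0,"rx":0,"ry":0,"rz":0,"hand":0},{"dx":0,"dy":0,"dz":-10,"rx":0,"ry":0,"rz":0,"hand":0},{"dx":0,"dy":0,"dz":-40,"rx":0,"ry":0,"rz":0,"hand":0},{"dx":0,"dy":0,"dz":-40,"rx":0,"ry":0,"rz":0,"hand":0},{"dx":0,"dy":0,"dz":-40,"rx":0,"ry":0,"rz":0,"hand":0},{"dx":0,"dy":0,"dz":-40,"rx":0,"ry":0,"rz":0,"hand":0},{"dx":0,"dy":0,"dz":0,"rx":0,"ry":0,"rz":0,"hand":0},{"dx":0,"dy":0,"dz":0,"rx":0,"ry":0,"rz":0,"hand":0}]';  python3 snap.py top t21 225 315 90 190; python3 snap.py scene s21; python3 - <<'E'
from fit import *
for f in('top0','t21'):
    p=np.load(f'pics/{f}.npz')['p']
    for a in([-1.4] if f=='top0' else [.1],):
        q,c=fit('top',p,'knob',.4785,.328,a,16,.14); print(f,np.round(q,4),c)
q=np.load('pics/t21.npz')['p'].astype(float); r=q[...,0]-(q[...,1]+q[...,2])/2;g=q[...,1]-(q[...,0]+q[...,2])/2
print(np.round(r[279:294,118:129]).astype(int)); print(np.round(g[279:294,118:129]).astype(int))
E
```

```text
clock: 31.35
position: [0.4473, -0.2638, 0.2028]
tool_rot: [3.141, -0.002, 0.177]
force: [-0.1, 0.7, -0.5]
grip_width: 0.0427
top0 [ 0.4782  0.3282 -1.3866] 38.23685142956147
t21 [0.4785 0.3285 0.0935] 75.72089985125973
[[-72 -59 -34 -16 -12  -6   0   3   4   4   6]
 [-64 -50 -26 -10  -2  -2   4   4   5   6   6]
 [-26 -16  -1  14  19  10   6   6   6   6   6]
 [  2   6  16  36  42  20  10   8   8   6   6]
 [  9  12  22  50  58  22   8   9   8   6   6]
 [ 10  12  24  54  69  24   4   8   9   9   8]
 [ 10  10  21  52  74  32   2   8  10  10   8]
 [ 12  12  19  48  74  40   1   5   9  10  10]
 [ 10  10  18  44  72  42   1   4   8   8   8]
 [ 10  10  14  37  65  44   2   2   5   7   6]
 [  9   8  11  26  50  35   2   1   3   2   2]
 [  5   5   5  14  23  14   0   0   0   0  -1]
 [  2   2   2   2   4   2  -1   0   0  -1  -2]
 [  2   1   0   0   0   0  -1   0  -1  -1  -1]
 [  2   2   2   0   0   1   2   0   0   0  -2]]
[[-18 -16 -11  -6  -6  -4  -2   0   0   0   1]
 [-18 -16 -11  -6  -7  -2   0   0   2   0   2]
 [-14 -10  -7 -10 -10  -3   0   0   2   2   2]
 [ -4  -3  -5 -15 -18  -4   0   1   2   2   2]
 [  0  -1  -6 -20 -20   0   4   2   1   2   2]
 [  0   0  -6 -22 -24   3   8   2   0   2   2]
 [  0   0  -6 -20 -28  -1  10   3   1   0   1]
 [  0   0  -5 -20 -30  -7  12   5   0   0   0]
 [  0   0  -4 -18 -30 -10  10   6   0   1   1]
 [  1   0  -2 -14 -28 -12  10   6   2   0   0]
 [  0   0  -2 -10 -20 -10   8   4   2   1   0]
 [  0   0   0  -4 -10  -5   4   2   0   2   0]
 [  3   3   2   2  -1   0   2   2   1   2   2]
 [  3   4   4   3   2   3   4   2   4   2   2]
 [  5   4   3   3   3   2   3   4   4   2   2]]
```

View pics/t21.png

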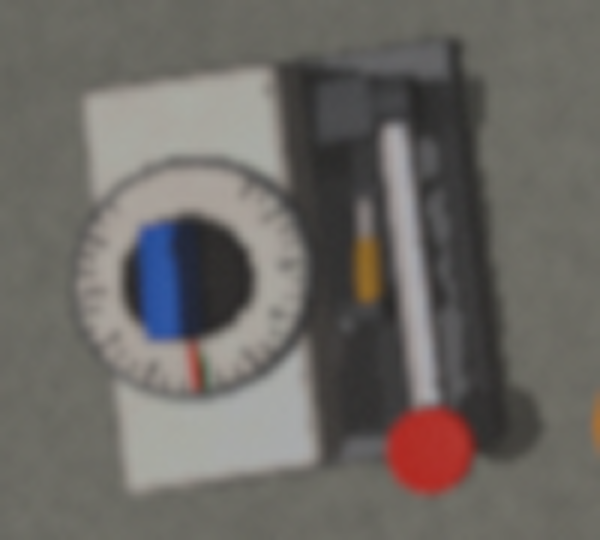

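View pics/s21.png

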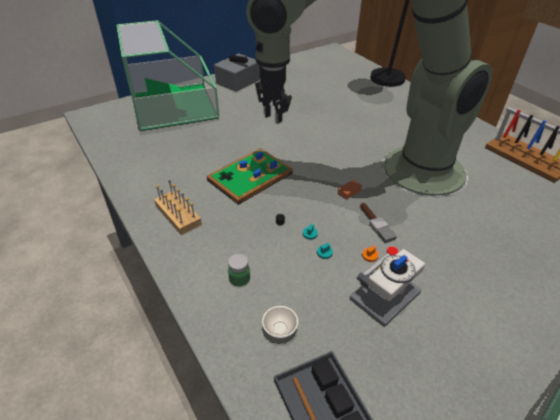

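```bash
python3 - <<'E'
from h import *
def line(m,rows,cols,z,axis):
    pts=[];W=[]
    rng=rows if axis=='r' else cols
    for i in rng:
        if axis=='r': v=np.clip(m[i,cols[0]:cols[-1]+1],0,None); c=(v*np.array(cols)).sum()/v.sum(); pts.append(px2w('top',i,c,z)[:2])
        else: v=np.clip(m[rows[0]:rows[-1]+1,i],0,None); c=(v*np.array(rows)).sum()/v.sum(); pts.append(px2w('top',c,i,z)[:2])
        W.append(v.sum())
    pts=np.array(pts);W=np.array(W); mu=(pts*W[:,None]).sum(0)/W.sum(); u,s,vt=np.linalg.svd((pts-mu)*np.sqrt(W)[:,None]); d=vt[0]
    return mu,d
a=np.load('pics/top0.npz')['p'].astype(float); b=np.load('pics/t21.npz')['p'].astype(float)
r=lambda q:q[...,0]-(q[...,1]+q[...,2])/2
g=lambda q:q[...,1]-(q[...,0]+q[...,2])/2
C=np.array([.4784,.3282])
def rep(n,mu,d):
    if d@(mu-C)<0:d=-d
    e=mu-C; f=lambda v:round((np.arctan2(v[1],v[0])%(2*np.pi))-np.pi,3)
    print(n,np.round(mu*1000,1),'dir',f(d),'radial',f(e),'r',round(np.hypot(*e)*1000,1))
rep('mark',*line(g(a)-2,range(283,290),range(119,128),.122,'r'))
for z in(.122,.125): rep(f'ptr now {z}',*line(r(b)-10,range(283,289),range(119,125),z,'r'))
print(np.round(r(a)[262:276,128:144]).astype(int))
for z in(.122,.125): rep(f'ptr0 {z}',*line(r(a)-12,range(264,274),range(132,138),z,'c'))
E
```

```text
mark [448.7 323.2] dir 0.183 radial 0.168 r 30.2
ptr now 0.122 [449.9 325.6] dir 0.151 radial 0.092 r 28.7
ptr now 0.125 [450.1 324.5] dir 0.151 radial 0.13 r 28.5
[[  8   9  10  10  10   9   8   8   9   6   4   2   1   2   3   3]
 [  6   6   8   8   9   8   8  10   8   8   6   4   2   2   2   2]
 [  4   6   6   7   6   8   8   8   9   8   6   4   2   1   1   2]
 [  4   4   4   7   8   8   7   7   8   6   7   6   2   0   4   2]
 [  0   1   4   6   8   8   8  10  10  10  14  12   6   0   2   1]
 [ -6  -3   2   8  14  19  19  20  22  27  32  26  12   2   1   0]
 [-11  -7   4  20  36  46  45  44  47  52  49  32  14   2   1   1]
 [-12  -8   4  34  59  64  54  46  44  40  32  18   8   2   1   2]
 [-12  -9   2  24  38  34  26  20  17  15  11   8   4   2   2   2]
 [-13 -10  -1   6  12  12   8   8   8   8   7   6   4   0   1   2]
 [-12  -6  -2   2   6   6   6   6   7   7   7   6   4   0   1   4]
 [ -6  -2   1   3   6   7   6   6   7   6   8   8   4   2   2   2]
 [  0   0   2   4   6   6   6   6   6   6   6   6   4   0   2   2]
 [  0   2   2   4   6   6   6   6   5   7   7   4   3   2   2   2]]
ptr0 0.122 [483.1 302.3] dir 1.724 radial 1.751 r 26.3
ptr0 0.125 [483.3 301.3] dir 1.724 radial 1.75 r 27.3
```

```bash
python3 - <<'E'
from h import *
p=np.load('pics/t21.npz')['p'].astype(float)
Y=p.mean(-1)
def edge(rows,c0,c1,z,kind):
    P=[]
    for i in rows:
        s=cv2.GaussianBlur(Y[i:i+1,c0:c1],(5,1),.8)[0]
        if kind=='bar': w=np.clip(s-np.median(s)-15,0,None); c=(w*np.arange(c0,c1)).sum()/w.sum()
        else:
            gr=np.clip(np.diff(s)*kind,0,None)**2; c=(gr*(np.arange(c0,c1-1)+.5)).sum()/gr.sum()
        P.append(px2w('top',i,c,z)[:2])
    P=np.array(P); k=np.polyfit(P[:,0],P[:,1],1); res=P[:,1]-np.polyval(k,P[:,0]); print(kind,'yaw',round(np.arctan(k[0]),3),'res mm',round(res.std()*1000,2))
edge(range(246,290),150,166,.078,'bar')
edge(list(range(243,250))+list(range(296,304)),100,118,.115,1)
edge(range(240,250),130,142,.115,-1)
edge(list(range(240,250))+list(range(294,300)),130,149,.115,-1)
E
```

```text
bar yaw 0.161 res mm 0.23
1 yaw 0.162 res mm 0.11
-1 yaw 0.159 res mm 0.14
-1 yaw 0.16 res mm 0.12
```

```bash
python3 plan.py .4784 .3282 .2 .115 14
```

```text
now [ 446.7 -263.6  201.3] yaw 0.177 rp [-3.141e+00  1.000e-03] q7 -0.63 w 42.8 F [ 0.1  0.6 -0.6] t 31.45
x14: dx 8.48 dy -41.48 dz 0.11 rz 0.0044
```

```bash
python3 -m inch '[{"dx":8.5,"dy":-41.5,"dz":0,"rx":0,"ry":0,"rz":0.0044,"hand":0},{"dx":8.5,"dy":-41.5,"dz":0,"rx":0,"ry":0,"rz":0.0044,"hand":0},{"dx":8.5,"dy":-41.5,"dz":0,"rx":0,"ry":0,"rz":0.0044,"hand":0},{"dx":8.5,"dy":-41.5,"dz":0,"rx":0,"ry":0,"rz":0.0044,"hand":0},{"dx":8.5,"dy":-41.5,"dz":0,"rx":0,"ry":0,"rz":0.0044,"hand":0},{"dx":8.5,"dy":-41.5,"dz":0,"rx":0,"ry":0,"rz":0.0044,"hand":0},{"dx":8.5,"dy":-41.5,"dz":0,"rx":0,"ry":0,"rz":0.0044,"hand":0},{"dx":8.5,"dy":-41.5,"dz":0,"rx":0,"ry":0,"rz":0.0044,"hand":0},{"dx":8.5,"dy":-41.5,"dz":0,"rx":0,"ry":0,"rz":0.0044,"hand":0},{"dx":8.5,"dy":-41.5,"dz":0,"rx":0,"ry":0,"rz":0.0044,"hand":0}]'; python3 -m inch '[{"dx":8.5,"dy":-41.5,"dz":0,"rx":0,"ry":0,"rz":0.0044,"hand":0},{"dx":8.5,"dy":-41.5,"dz":0,"rx":0,"ry":0,"rz":0.0044,"hand":0},{"dx":8.5,"dy":-41.5,"dz":0,"rx":0,"ry":0,"rz":0.0044,"hand":0},{"dx":8.5,"dy":-41.5,"dz":0,"rx":0,"ry":0,"rz":0.0044,"hand":0},{"dx":0,"dy":0,"dz":0,"rx":0,"ry":0,"rz":0,"hand":0},{"dx":0,"dy":0,"dz":0,"rx":0,"ry":0,"rz":0,"hand":0},{"dx":0,"dy":0,"dz":0,"rx":0,"ry":0,"rz":0,"hand":0}]';python3 plan.py .4784 .3282 .136 .115 1
```

```text
clock: 32.45
position: [0.4655, 0.1607, 0.201]
tool_rot: [3.141, 0.002, 0.132]
force: [0.5, -0.6, 0.0]
grip_width: 0.043
clock: 33.15
position: [0.4789, 0.3268, 0.2011]
tool_rot: [3.14, 0.001, 0.114]
force: [-0.8, -0.2, 0.2]
grip_width: 0.0428
now [478.9 326.8 201.1] yaw 0.114 rp [3.14e+00 1.00e-03] q7 -1.82 w 42.8 F [-0.8 -0.2  0.2] t 33.15
x1: dx -0.30 dy -1.56 dz 65.14 rz -0.0013
```

```bash
python3 -m inch '[{"dx":-0.3,"dy":-1.3,"dz":25,"rx":0,"ry":0,"rz":0,"hand":0},{"dx":0,"dy":0,"dz":25,"rx":0,"ry":0,"rz":0,"hand":0},{"dx":0,"dy":0,"dz":14,"rx":0,"ry":0,"rz":0,"hand":0},{"dx":0,"dy":0,"dz":0,"rx":0,"ry":0,"rz":0,"hand":0.4},{"dx":0,"dy":0,"dz":0,"rx":0,"ry":0,"rz":0,"hand":1},{"dx":0,"dy":0,"dz":0,"rx":0,"ry":0,"rz":0,"hand":1},{"dx":0,"dy":0,"dz":0,"rx":0,"ry":0,"rz":0,"hand":1},{"dx":0,"dy":0,"dz":0,"rx":0,"ry":0,"rz":-0.025,"hand":1},{"dx":0,"dy":0,"dz":0,"rx":0,"ry":0,"rz":-0.025,"hand":1},{"dx":0,"dy":0,"dz":0,"rx":0,"ry":0,"rz":0,"hand":1}]' 30;python3 -m inch '[{"dx":0,"dy":0,"dz":0,"rx":0,"ry":0,"rz":0,"hand":1},{"dx":0,"dy":0,"dz":0,"rx":0,"ry":0,"rz":0,"hand":1},{"dx":0,"dy":0,"dz":0,"rx":0,"ry":0,"rz":0,"hand":1},{"dx":0,"dy":0,"dz":0,"rx":0,"ry":0,"rz":0,"hand":1}]'
```

```text
clock: 34.15
position: [0.4791, 0.3286, 0.1387]
tool_rot: [3.141, -0.001, 0.165]
force: [0.8, -5.5, -0.2]
grip_width: 0.0111
clock: 34.55
position: [0.4791, 0.3286, 0.1387]
tool_rot: [3.141, -0.001, 0.164]
force: [1.9, -6.6, 0.0]
grip_width: 0.011
```

```bash
python3 -m inch '[{"dx":0,"dy":0,"dz":0,"rx":0,"ry":0,"rz":0,"hand":0.4},{"dx":0,"dy":0,"dz":0,"rx":0,"ry":0,"rz":0,"hand":0.2},{"dx":0,"dy":0,"dz":0,"rx":0,"ry":0,"rz":0,"hand":0},{"dx":0,"dy":0,"dz":-10,"rx":0,"ry":0,"rz":0,"hand":0},{"dx":0,"dy":0,"dz":-40,"rx":0,"ry":0,"rz":0,"hand":0},{"dx":0,"dy":0,"dz":-40,"rx":0,"ry":0,"rz":0,"hand":0},{"dx":0,"dy":0,"dz":0,"rx":0,"ry":0,"rz":0,"hand":0}]'; python3 snap.py top t22 180 320 360 480; python3 snap.py scene s22 130 220 190 310; python3 plan.py .44 -.1 .25 .1 10
```

```text
clock: 35.25
position: [0.4805, 0.3302, 0.2332]
tool_rot: [-3.138, -0.006, 0.165]
force: [0.5, 0.2, -0.7]
grip_width: 0.0426
now [478.8 329.8 229.2] yaw 0.165 rp [-3.14e+00 -2.00e-03] q7 -1.8 w 42.7 F [-0.1 -0.3 -0.9] t 35.35
x10: dx -9.66 dy 42.06 dz -2.16 rz 0.0065
```

View pics/t22.png

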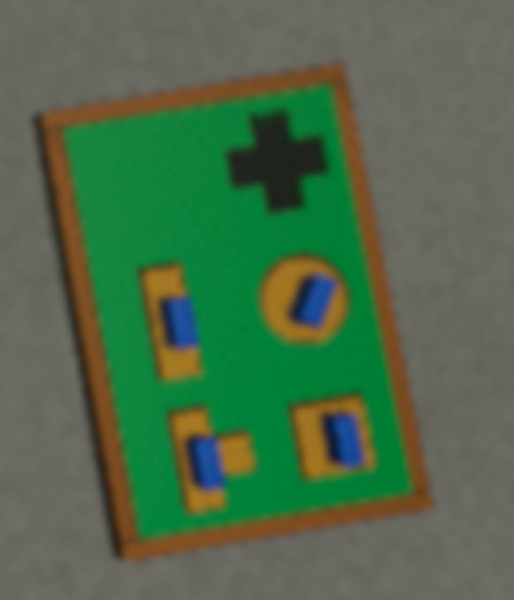

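View pics/s22.png

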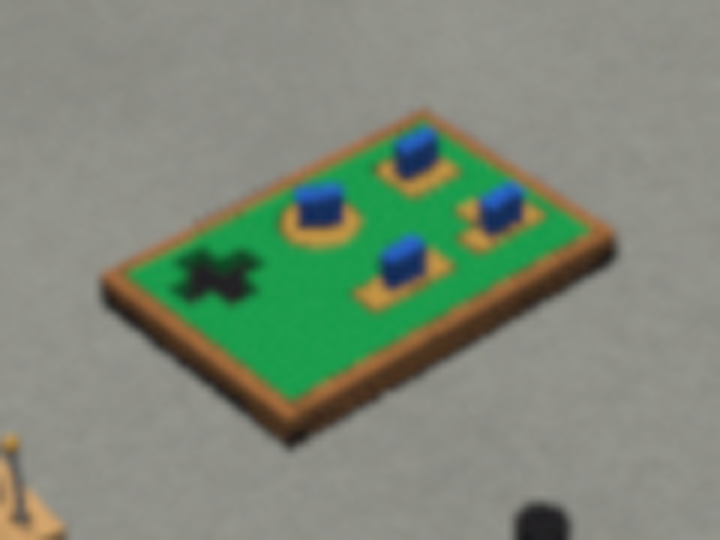

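```bash
python3 -m inch '[{"dx":-9.7,"dy":42,"dz":-2,"rx":0,"ry":0,"rz":0,"hand":0},{"dx":-9.7,"dy":42,"dz":-2,"rx":0,"ry":0,"rz":0,"hand":0},{"dx":-9.7,"dy":42,"dz":-2,"rx":0,"ry":0,"rz":0,"hand":0},{"dx":-9.7,"dy":42,"dz":-2,"rx":0,"ry":0,"rz":0,"hand":0},{"dx":-9.7,"dy":42,"dz":-2,"rx":0,"ry":0,"rz":0,"hand":0},{"dx":-9.7,"dy":42,"dz":-2,"rx":0,"ry":0,"rz":0,"hand":0},{"dx":-9.7,"dy":42,"dz":-2,"rx":0,"ry":0,"rz":0,"hand":0},{"dx":-9.7,"dy":42,"dz":-2,"rx":0,"ry":0,"rz":0,"hand":0},{"dx":-9.7,"dy":42,"dz":-2,"rx":0,"ry":0,"rz":0,"hand":0},{"dx":0,"dy":0,"dz":0,"rx":0,"ry":0,"rz":0,"hand":0}]'; python3 -m inch '[{"dx":0,"dy":0,"dz":0,"rx":0,"ry":0,"rz":0,"hand":0},{"dx":0,"dy":0,"dz":0,"rx":0,"ry":0,"rz":0,"hand":0}]'; python3 snap.py top t23; python3 snap.py scene s23; python3 - <<'E'
from fit import *
p=np.load('pics/t23.npz')['p']; im=cv2.resize(p[225:315,90:190],None,fx=6,fy=6,interpolation=cv2.INTER_CUBIC); save('t23g',im)
q=p.astype(float); r=q[...,0]-(q[...,1]+q[...,2])/2;g=q[...,1]-(q[...,0]+q[...,2])/2
print(np.round(r[279:291,118:128]).astype(int)); print(np.round(g[279:291,118:128]).astype(int))
f=np.load('pics/t22.npz'); p,d=f['p'],f['d']; C=cloud('top',d); ye=masks(p)[1]>.8
for k,(u,v,a) in {'square':(458.6,-334.7,.177),'bar':(516.8,-251.3,.177),'tee':(445.8,-264,.177),'disc':(529,-322.2,-.45)}.items():
    P=np.abs(C[...,0]-u/1e3)<.03; P&=np.abs(C[...,1]-v/1e3)<.03; m=P&ye; h=cv2.cvtColor(p,cv2.COLOR_RGB2HSV); gm=P&(h[...,0]>55)&(h[...,0]<85)&(h[...,1]>150)
    print(k,m.sum(),'brass z',np.round(np.median(C[m][:,2])*1000,1),'foam z',np.round(np.median(C[gm][:,2])*1000,1))
E
```

```text
clock: 36.35
position: [0.4534, -0.0629, 0.246]
tool_rot: [3.141, 0.0, 0.158]
force: [1.2, 0.5, -0.9]
grip_width: 0.0424
clock: 36.55
position: [0.4544, -0.057, 0.2454]
tool_rot: [-3.141, 0.001, 0.166]
force: [-0.0, 0.3, 0.6]
grip_width: 0.0424
[[-76 -66 -44 -22 -14  -9   0   3   4   6]
 [-66 -56 -36 -14  -2   1   2   4   5   6]
 [-27 -18  -6  11  27  20   8   7   6   6]
 [  2   6   9  24  51  38  12   8   8   6]
 [ 10  10  12  28  60  47  16   9   8   6]
 [ 10  11  12  27  58  49  16   9   9   8]
 [ 11  10  12  24  54  52  16   8  10  10]
 [ 11  10  12  24  54  62  20   8  10  10]
 [ 10  10  12  24  55  72  30   8   8   8]
 [ 10  10  10  22  49  68  30   8   5   6]
 [  9   8   8  17  36  48  24   4   4   2]
 [  4   4   6  10  16  18   8   1   0   0]]
[[-17 -16 -14  -8  -6  -4  -3   0   0   0]
 [-18 -16 -13  -8  -8  -5   0   1   2   2]
 [-14 -11  -7  -8 -15  -9  -1   1   2   2]
 [ -4  -4  -2  -8 -22 -16  -1   1   2   2]
 [  0   0   0  -9 -26 -19  -2   2   2   3]
 [  0   0   0  -9 -24 -18  -1   2   2   1]
 [  0   0   0  -7 -22 -19   0   3   0   1]
 [ -1   0   0  -7 -22 -22   0   3   0   0]
 [  0   0   0  -6 -23 -29  -6   2   0   0]
 [  0   0   0  -6 -20 -29 -10   2   2   0]
 [  0   0   0  -4 -14 -21  -8   0   0   1]
 [  0   2   0  -2  -6  -8  -4   1   2   0]]
square 151 brass z 22.0 foam z 22.9
bar 139 brass z 22.1 foam z 23.0
tee 157 brass z 21.9 foam z 23.0
disc 197 brass z 22.0 foam z 23.1
```

View pics/t23.png

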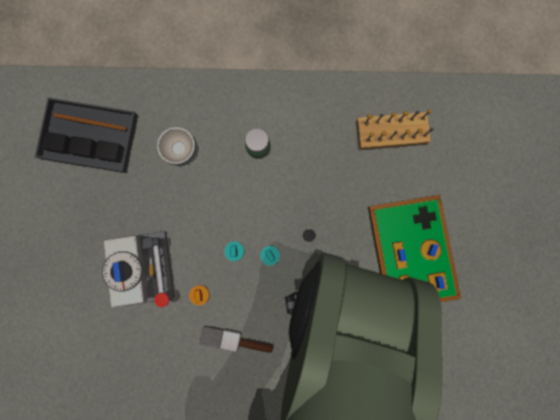

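View pics/s23.png

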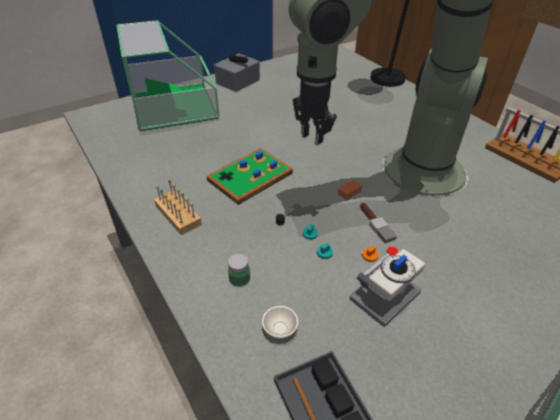

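View pics/t23g.png

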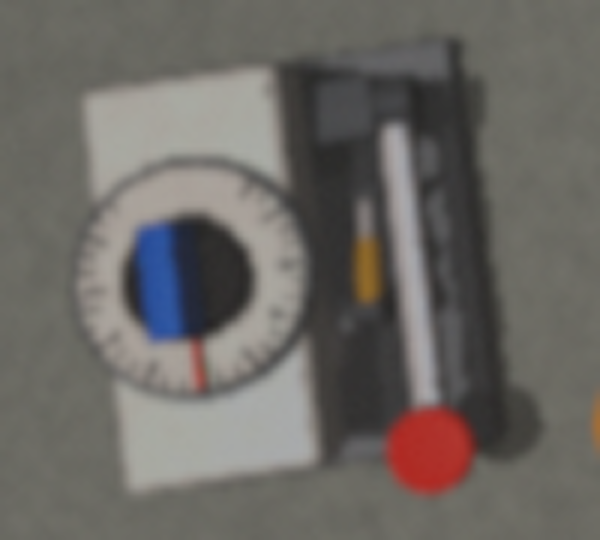

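```bash
python3 - <<'E'
from workcell import bot
print(bot.job_done()); print(bot.observe()['clock'])
E
```

```text
the job is handed in; nothing more can be done
None
the job is handed in; nothing more can be done
```

I finished the gauge check and handed the job in at about 36.7 s; the hand-in gave no verdict.

- **Lever:** I pressed it down first and its catch took over. The pad stayed down in every later picture that showed it.
- **Pointer:** The first turn of the knob left the pointer about 0.05 rad past zero. I gripped the knob again and corrected it. In the last picture the red pointer covers the green zero mark, and the knob was released at 0.164 rad against the gauge's measured heading of about 0.161.
- **Plates:** Disc, square, bar and tee were there, and each is in its own cutout. Depth readings put the brass at 22.0 mm and the foam at about 23 mm, so all four are flush. The cross plate was in neither camera's view, so I took it as absent and left its cutout empty.
- **Other things:** I did not touch the orange and turquoise look-alikes, the jar, bowl or loupe, and they look unmoved. The arm was clear of everything at the end.

**Checks that disagreed:**
- The first grasp of the disc was about 5 mm off, because I planned it while the arm was still moving. The jaws centred the disc and it seated normally.
- The final seating force reached 16 to 24 N, above the suggested 5 to 15 N.
- My fits of positions from the scene camera differed from the top camera's by up to 4 mm, so I relied on the top camera.

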